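# Take the master corner's angle with a locking bevel and set the stage fence to it

### The arm

A 6-joint arm with a two-finger parallel gripper is mounted at the origin on the work surface. World frame = base frame: x ahead of the robot, y to its left, z up, the work surface at z = 0. Lengths are in m, angles in rad, forces in N, time in s.
With the tool pointing down it reaches from about 0.375 to 0.825 m from the base axis. Payload 5.5 kg.
Tool frame: the origin (TCP) lies between the finger pads; the fingertips stand 22 mm ahead of it and the grasp point (between the pads) lies 3 mm ahead of it; z points along the fingers, y is the line along which they close (so a half turn about z gives the same grasp; the last joint's range is limited). The gripper opens to 85 mm and grips with 20 to 120 N. Pads are 22 mm wide; open, the fingers measure 114 mm over their backs; the gripper's body (76 mm by 85 mm) begins 54 mm behind the grasp point. The pads swing forward as they close: fully open they stand 13 mm farther back than shut.
Start: joints at [1.115, 0.314, -0.047, 1.21, 0, 1.571], TCP at [0.264, 0.539, 0.253] pointing down, gripper open.
Joint ranges: [-2.67, 2.67], [-0.69, 1.73], [-1.03, 1.25], [-2.08, 2.16], [-1.42, 1.45], [-3.14, 3.14]. Speed limits (rad/s): [2.39, 2.39, 3.01, 3.14, 3.14, 3.14].

### API

Orientations are given as a rotation vector (axis times angle).
In Python, from plant import state, optics, r gives the robot as it stands. The module is installed in compiled form; this text tells all that it offers.
- The arm moves only by the shell command python3 -m pendant FILE [FORCE], which reads ROWS from the file FILE. ROWS is a JSON object whose key "plan" holds a list of rows, 1 to 10 of them, each of 7 numbers: a rotation vector rx, ry, rz in normalised numbers (1 is pi/2 rad), then dx, dy, dz in shares of 0.2 m (1.0 is 0.2 m), then the finger opening in m; each row shifts and turns the commanded pose from where the row before left it, along the tool's axes as they then stand; what a row does not reach is not made up. A row lasts 1/8 s, in which the tool goes at most 0.0625 m and 0.188 rad, less where a joint would pass 70% of its speed; a pose out of reach is approached as far as the arm can. The fingers move at their own pace and stop on an object; FORCE is the grip in N (left out, the last holds). Time passes only in rows, so rows that do not move let the fingers close. It prints the time, the measured TCP pose, the force, the opening and the grip force at its end. A shift or turn number past 1, either way, is cut back to 1. Input that does not fit is refused with a message, and nothing moves.
- state(): the state, without advancing time (a new reading comes with each control period).
- optics.snapshot(name): name is "scene" or "top"; returns a dict with "pixels" (400x640x3 uint8, red, green, blue), "depth" (400x640 float32, m along the optical axis (not along the pixel's ray), 0 where there is no reading), "intrinsics" (3x3 intrinsics, pixels), "camera_from_world" (4x4, takes a point from world to camera coordinates). Camera axes: x right, y up, looking along -z (the intrinsics and any distortion apply to the point x, -y, -z); pixel columns grow to the right and rows downward; lengths in m; the calibration is good to about 2 mm. A picture is of the moment at which its call begins.
- r.job_done(): hands the job in; it is judged then, once.
The state is a dict: "t": time; "q": joint angles; "qd": joint speeds; "effort": joint torques, N m; "tcp_pos": TCP position; "orientation": TCP orientation; "contact_force": force on the tool from outside, world axes, zero at the start; "ft_torque": the same for the moment, N m; "opening": finger opening in m; "finger_force": force on a finger pad.
Only numpy, scipy, OpenCV 4.12 (cv2) and the standard library are available. Lean on these libraries where they do the work, as an engineer would, in place of code of your own. Each camera call takes 0.05 s, during which the arm holds its last target. There are 200 camera calls.

### The job

On the optical breadboard, slide the bevel along the master corner's ledge and press it gently home so that its sprung blade lies flush on the cheek, and swing its lock lever fully over while it sits there. Then carry the locked bevel to the specimen stage and slide it along that ledge fully home, so that the blade pushes the swinging fence to the same angle. Set the fence only with the bevel, never push hard, leave the other things alone, and leave the locked bevel sitting home on the stage, let go.

Things in the scene. Friction and masses are not known exactly. Their poses are not given: they have to be found in the camera images.
- board: dark optical breadboard lying on the bench, fixed, 440 (x) x 820 (y) x 12 mm; origin: centre of its underside, so its top is 12 mm above the origin. Ledges of corner and stage run along its x axis
- bevel: loose bevel gauge, 0.7 kg. Origin: hub axis, underside. Steel stock x -135 to -8, y -12 to 12, z 0 to 14 mm, +x out of the nose, which is a round hub of radius 12, 13 high. Wooden grip block 44 (x) x 20 (y) mm centred at x -85, z 14 to 48: grasp it across y from above, fingertips above z 16 to clear the 13 mm high ledges. Edge y = -12 goes against a ledge, underside flat on the board
- blade (a joint): angle of the bevel's blade in rad, measured from the stock (0 = folded back along the stock, 1.57 = square to it, pointing to bevel +y). A weak spring (about 0.025 N m) opens it up to its stop at 1.95 while it is not locked
- blade_tip (a point): outer end of the blade's flat face, 110 mm from the hub axis along the blade and 12 mm to its outer side (tangent to the hub), 7.5 mm up. Local x points out along the blade, local -y is the outward normal of the flat face. Blade 9 mm thick, z = 3 to 12 mm. A flat clamping disc of radius 24, z = 15 to 21, sits over the hub
- lock (a joint): lock lever, rad: 0 = free (lever points to the bevel's +y side, 1.4 rad from the nose direction); grows clockwise from above; 1.45 = stop, locked (lever along the stock, post beside the hub). Axis: vertical, at bevel x -48, y 0 mm. It screws a strap down on the blade's disc and holds the blade firmly in its last 0.3 rad. The post needs a push of 1 to 4 N, then meets the stop
- lock_post (a point): top centre of the upright round post at the lever's end: diameter 11 mm, from 33 to 58 mm above the bevel's underside, 36 mm from the lever's axis. The lever arm below it is 12 mm wide, z = 27 to 33
- corner: ledge of the master corner, fixed aluminium bar 164 x 14 x 13 mm high. Origin on the board top where the hub axis of a bevel that is fully home comes to lie. The ledge's face is the plane y = -12 mm, from x = -140 to 24 mm; the bevel lies on its +y side with its nose to +x, and slides home along +x
- cheek: the master corner's other side: fixed steel bar 101 x 14 x 13 mm high set at the angle to be copied (77 to 106 degrees from the stock). Same origin as the corner. Local x points out along the cheek; its face is the plane local y = -12 mm from x = -6 to 95 mm. A bevel that is home touches it with the hub and along the blade
- stage: ledge of the specimen stage, fixed, the same bar as the corner's and the same axes; origin where the hub axis of a bevel that is fully home comes to lie. An end stop (12 x 15 x 13 mm) with its face at x = 12 mm meets the hub. It carries the fence
- fence (a joint): angle of the stage's swinging fence in rad, measured as for the blade, about a vertical axis through the stage's origin; starts at 1.05 to 1.2, leaning over the ledge. Stiff: it takes 0.12 N m to turn and stays where it is left
- fence_tip (a point): outer end of the fence's face: the black bar is 8 mm thick, 13 mm high, its face is the plane local y = -12 mm, from 22 to 95 mm out from the pivot. Local x points out along the fence
- dish: pale shallow round dish, 70 mm across, 14 mm high, bystander; origin under its centre
- jar: amber glass jar, 44 mm across, 60 mm high, bystander; origin under its centre
- eyepiece: black microscope eyepiece standing upright, 34 mm across, 56 mm high, bystander; origin under its centre
Not all that is in view belongs to the job. Of the things shaped like the bevel, the steel one is meant.

How it is judged:
By the outcome, as a careful person would: the job done as asked, in the order asked, and still so for the second after the job is handed in, with the robot touching nothing.
It also fails if it takes over 72 s, if anything falls off the work surface, if the arm or the gripper's body presses on something with over 40 N, if the wrist force passes 120 N, or if a joint passes its speed limit or range.

## Working session

There is one attempt and no reset: what is moved stays moved. The work goes in short steps, Python scripts to look and compute and a shell command to move; the robot and the scene stay as the last step left them, time stands still between calls to the robot, and variables do not carry over. Pictures are saved under pics/ and viewed, at most 10 in all, crops included, and the job is handed in when it is done.

```bash
mkdir -p pics; python3 - <<'E'
from plant import state, optics
import cv2,numpy as np,pickle
d={}
for n in ("scene","top"):
    s=optics.snapshot(n); d[n]=s
    cv2.imwrite(f"pics/{n}0.png",s["pixels"][:,:,::-1]); print(n,s["intrinsics"].tolist(),np.round(s["camera_from_world"],3).tolist(),[k for k in s],(s["depth"]>0).mean())
pickle.dump(d,open("s0.pkl","wb")); print(state())
E
```

```text
scene [[472.5655913467445, 0.0, 316.9461005886646], [0.0, 472.5655913467445, 201.81342647365656], [0.0, 0.0, 1.0]] [[0.265, 0.964, -0.015, -0.077], [-0.592, 0.175, 0.787, 0.228], [0.761, -0.199, 0.617, -1.487], [0.0, 0.0, 0.0, 1.0]] ['pixels', 'depth', 'intrinsics', 'camera_from_world'] 0.9960546875
top [[365.3051051130972, 0.0, 312.6768689052199], [0.0, 365.3051051130972, 198.71622333931253], [0.0, 0.0, 1.0]] [[-0.021, -1.0, -0.021, -0.042], [0.995, -0.023, 0.098, -0.489], [-0.099, -0.019, 0.995, -0.877], [0.0, 0.0, 0.0, 1.0]] ['pixels', 'depth', 'intrinsics', 'camera_from_world'] 0.99583984375
{'t': 0.1, 'q': array([ 1.11503004e+00,  3.14142447e-01, -4.79637371e-02,  1.21018536e+00,
        1.86707518e-05,  1.57079972e+00]), 'qd': array([-0.00125809, -0.00181927,  0.0033671 , -0.00195962, -0.00221802,
        0.00148712]), 'effort': array([ 3.80479441e-04, -5.40766096e+01,  3.40542054e+01,  1.11654241e-02,
        3.13073838e-05, -1.63294555e-05]), 'tcp_pos': array([0.26387732, 0.538333  , 0.25253518]), 'orientation': array([-7.09660345e-01, -3.06002367e+00,  2.28107301e-03]), 'contact_force': array([-0.24042305, -0.42884412,  0.22879877]), 'ft_torque': array([ 0.03126536, -0.00831514,  0.00787176]), 'finger_force': 0.0, 'opening': 0.08542284881573771}
```

View pics/top0.png

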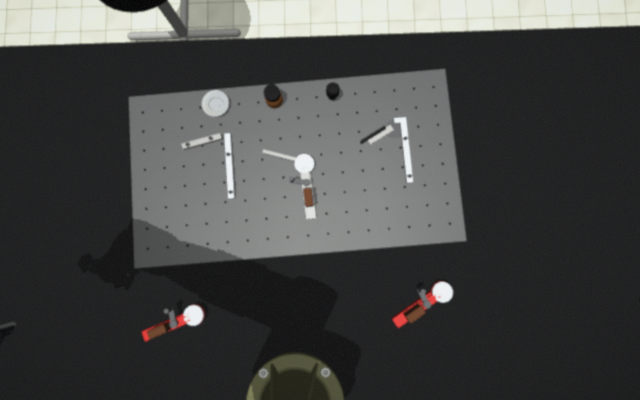

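View pics/scene0.png

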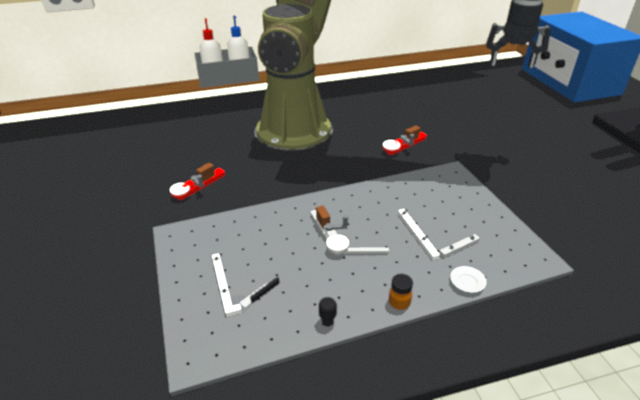

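```bash
cat > h.py <<'E'
import cv2,numpy as np
from plant import optics,state
def to_plane(s,uv,z):
    "pixels -> world points on plane z"
    uv=np.atleast_2d(np.asarray(uv,float)); K=s["intrinsics"]; T=s["camera_from_world"]
    R,t=T[:3,:3],T[:3,3]; c=-R.T@t
    d=np.c_[(uv[:,0]-K[0,2])/K[0,0],-(uv[:,1]-K[1,2])/K[1,1],-np.ones(len(uv))]@R
    return c+d*((z-c[2])/d[:,2])[:,None]
def to_pix(s,P):
    P=np.atleast_2d(P); T=s["camera_from_world"]; p=P@T[:3,:3].T+T[:3,3]; K=s["intrinsics"]
    return np.c_[K[0,0]*p[:,0]/-p[:,2]+K[0,2],K[1,1]*-p[:,1]/-p[:,2]+K[1,2]]
def ortho(s,z,x0,x1,y0,y1,m=0.001,src=None):
    "ortho view: row down = -x, col right = -y (as top camera)"
    xs=np.arange(x1,x0,-m); ys=np.arange(y1,y0,-m); Y,X=np.meshgrid(ys,xs)
    uv=to_pix(s,np.c_[X.ravel(),Y.ravel(),np.full(X.size,z)]).astype(np.float32)
    return cv2.remap(s["pixels"] if src is None else src,uv[:,0].reshape(X.shape),uv[:,1].reshape(X.shape),cv2.INTER_CUBIC)
def cloud(s):
    v,u=np.mgrid[0:400,0:640]; K=s["intrinsics"];T=s["camera_from_world"];d=s["depth"]
    p=np.stack([(u-K[0,2])/K[0,0]*d,-(v-K[1,2])/K[1,1]*d,-d],-1)
    return (p-T[:3,3])@T[:3,:3]
E
python3 - <<'E'
from h import *
import pickle
d=pickle.load(open("s0.pkl","rb"))
for n in d:
    s=d[n]; g=s["pixels"].astype(int); P=cloud(s)
    m=((abs(P[...,2]-.012)<.01)&(P[...,0]>.2)&(g.mean(2)>45)&(g.std(2)<12)).astype(np.uint8)
    m=cv2.morphologyEx(m,cv2.MORPH_CLOSE,np.ones((9,9)))
    nn,l,st,_=cv2.connectedComponentsWithStats(m); k=1+st[1:,4].argmax()
    c=max(cv2.findContours((l==k).astype(np.uint8),0,1)[0],key=cv2.contourArea)[:,0]
    W=to_plane(s,c,.012); r=cv2.minAreaRect(W[:,:2].astype(np.float32)); print(n,r,"board z",np.median(P[l==k][:,2]))
    print(n,'bevel wood/hub z:',[P[v,u].round(3).tolist() for u,v in ([(308,197),(304,163),(230,165),(407,150)] if n=="top" else [(323,213),(338,243),(418,232),(222,283)])])
o=ortho(d["top"],.025,.36,.72,-.27,.30,.001)
cv2.imwrite("pics/o0.png",cv2.resize(o,None,fx=1.4,fy=1.4)[:,:,::-1])
o=ortho(d["scene"],.025,.36,.72,-.27,.30,.001)
cv2.imwrite("pics/o1.png",cv2.resize(o,None,fx=1.4,fy=1.4)[:,:,::-1])
E
```

```text
scene ((0.5658613443374634, 0.0748022198677063), (0.7319445013999939, 1.7111116647720337), 0.7556993365287781) board z 0.0018864048408656583
scene bevel wood/hub z: [[0.495, -0.041, 0.059], [0.579, -0.032, 0.039], [0.58, 0.156, 0.025], [0.61, -0.286, 0.025]]
top ((0.5724833607673645, -0.002884507179260254), (0.447655588388443, 0.827148973941803), 3.530550956726074) board z 0.012836886633539553
top bevel wood/hub z: [[0.489, -0.043, 0.061], [0.575, -0.034, 0.039], [0.577, 0.151, 0.027], [0.604, -0.29, 0.025]]
```

View pics/o0.png

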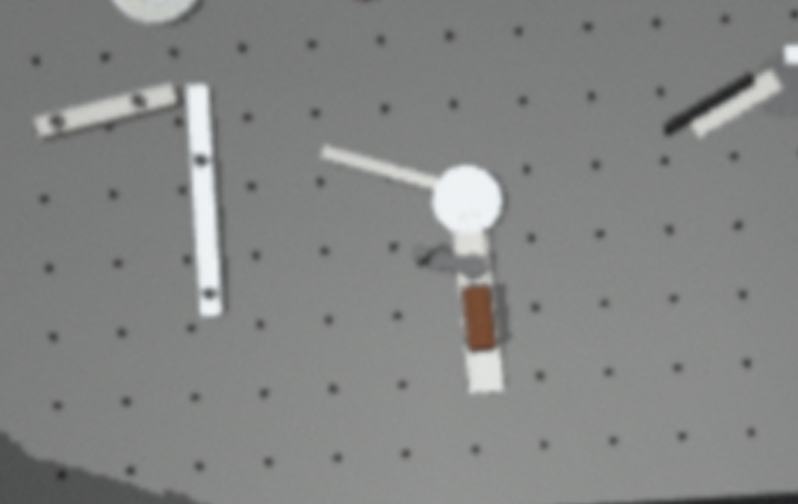

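View pics/o1.png

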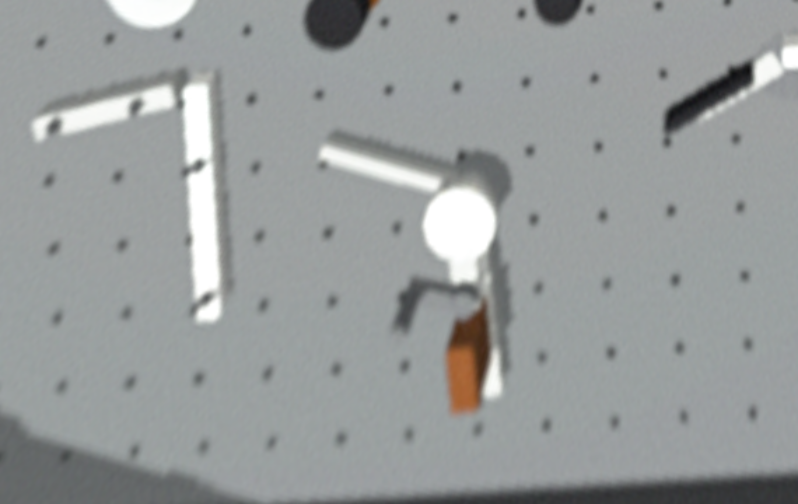

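```bash
cat > meas.py <<'E'
from h import *
def blobs(s,mask,z,box,amin=30):
    "connected regions of mask rectified at height z inside box, min-area rects in world"
    x0,x1,y0,y1=box; m=.0005
    o=ortho(s,z,x0,x1,y0,y1,m,src=(mask*255).astype(np.uint8))
    out=[]
    for c in cv2.findContours((o>127).astype(np.uint8),0,1)[0]:
        if cv2.contourArea(c)*m*m*1e6<amin: continue
        q=c[:,0].astype(float); w=np.c_[x1-q[:,1]*m,y1-q[:,0]*m].astype(np.float32)
        (cx,cy),(a,b),t=cv2.minAreaRect(w)
        if a<b: a,b,t=b,a,t+90
        t=(t+90)%180-90
        out.append((round(cx,4),round(cy,4),round(a,4),round(b,4),round(t,2)))
    return out
def masks(s):
    g=s["pixels"].astype(int); h=cv2.cvtColor(s["pixels"],cv2.COLOR_RGB2HSV)
    return g,h
E
python3 - <<'E'
from meas import *
import pickle
d=pickle.load(open("s0.pkl","rb"))
for n in d:
    s=d[n]; g,h=masks(s); v=g.min(2).astype(float)
    print(n,[ [int(x) for x in s["pixels"][b,a]] for a,b in ([(229,165),(203,141),(304,163),(308,212),(285,155),(385,132)] if n=="top" else [(418,232),(460,243),(338,243),(318,225),(370,250),(245,302)])])
    br=(np.clip((v-v[100:240,150:450].mean())/60,0,1)) if n=="top" else np.clip((v-150)/80,0,1)
    wood=((h[...,1]>110)&(g[...,0]>g[...,2]+35)).astype(float)
    box=(.38,.76,-.36,.32)
    for z in (.024,.025,.033): print(z,blobs(s,br,z,box,80))
    print("wood",blobs(s,wood,.060,(.40,.60,-.15,.1)))
s=d["top"]; o=ortho(s,.025,.60,.72,-.34,-.18,.0002); cv2.imwrite("pics/st.png",o[:,:,::-1])
E
```

```text
scene [[255, 255, 255], [247, 248, 246], [255, 255, 255], [126, 128, 125], [227, 230, 225], [247, 248, 246]]
0.024 [(0.4513, -0.0515, 0.0335, 0.012, 0.0), (0.5536, -0.0251, 0.0678, 0.052, -21.8), (0.5982, 0.03, 0.0892, 0.0128, 73.89), (0.6296, 0.2723, 0.0213, 0.0119, -22.48), (0.6412, 0.218, 0.0838, 0.0172, -76.06), (0.5749, 0.1569, 0.1724, 0.0203, 3.43), (0.6025, -0.2672, 0.1715, 0.0554, 3.7), (0.7298, 0.193, 0.071, 0.0605, -90.0)]
0.025 [(0.4525, -0.052, 0.033, 0.012, 0.0), (0.5545, -0.0254, 0.0676, 0.0518, -21.8), (0.5992, 0.0295, 0.0892, 0.0129, 73.9), (0.6306, 0.2715, 0.0213, 0.0121, -23.2), (0.642, 0.2174, 0.0837, 0.0171, -76.06), (0.5759, 0.1563, 0.1723, 0.0203, 3.32), (0.6035, -0.2672, 0.1715, 0.0554, 3.71), (0.73, 0.1925, 0.071, 0.06, -90.0)]
0.033 [(0.4615, -0.0558, 0.0335, 0.012, -9.46), (0.5628, -0.0281, 0.0669, 0.0513, -21.8), (0.6069, 0.0262, 0.0882, 0.0127, 73.84), (0.6379, 0.2656, 0.0211, 0.012, -23.2), (0.6493, 0.2119, 0.0827, 0.017, -76.07), (0.5839, 0.1516, 0.1703, 0.02, 3.47), (0.611, -0.2675, 0.1694, 0.0546, 3.99), (0.7335, 0.1872, 0.0705, 0.053, -90.0)]
wood [(0
[... 619 characters left out ...]
, 0.2694, 0.0134, 0.0093, 20.56), (0.6411, 0.2297, 0.0507, 0.0139, -75.96), (0.6518, 0.1871, 0.0216, 0.0139, -75.26), (0.5772, 0.1551, 0.1678, 0.0172, 3.5), (0.6451, -0.2251, 0.0699, 0.0164, -56.31), (0.6061, -0.2828, 0.168, 0.0319, 5.44), (0.7325, 0.1912, 0.0675, 0.055, -90.0)]
0.033 [(0.4544, -0.0456, 0.0319, 0.0268, 3.58), (0.5925, -0.0019, 0.1374, 0.0603, 54.15), (0.6289, 0.2664, 0.0131, 0.0093, 20.56), (0.639, 0.2271, 0.0503, 0.0138, -75.72), (0.6496, 0.1848, 0.0214, 0.0138, -75.07), (0.5757, 0.1531, 0.166, 0.017, 3.47), (0.643, -0.2237, 0.0693, 0.0161, -56.31), (0.6044, -0.2813, 0.1665, 0.0316, 5.71), (0.731, 0.1887, 0.0665, 0.058, -90.0)]
wood [(0.4893, -0.0428, 0.0415, 0.0169, 6.91)]
```

View pics/st.png

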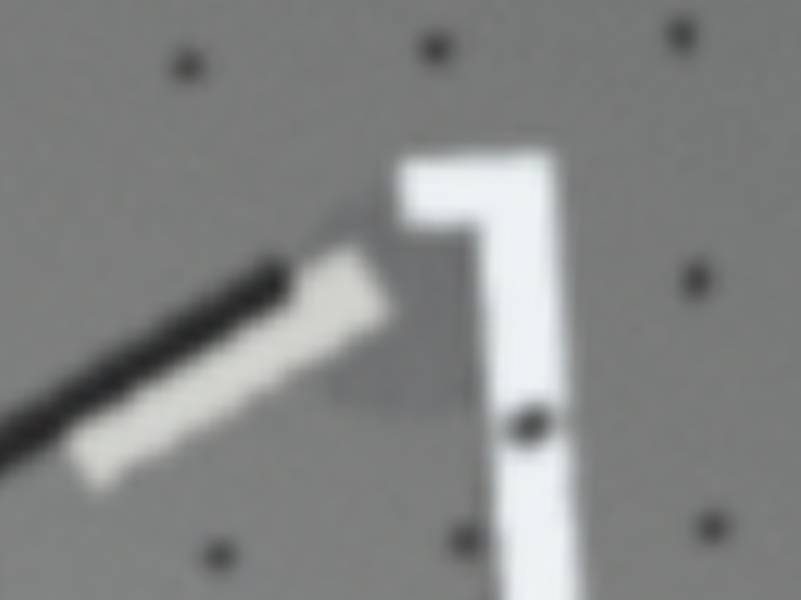

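The manual's scale: shifts go in shares of 0.2 m and turns go in shares of pi/2 rad. Converting my numbers, -0.0458 m / 0.2 = -0.229, -0.0423 m / 0.2 = -0.2115.

```bash
cat > go.py <<'E'
# usage: go.py x y z yawdeg(tool y dir) : delta in tool axes from the present pose
import sys,numpy as np
from plant import state
from scipy.spatial.transform import Rotation as Ro
s=state(); R=Ro.from_rotvec(s["orientation"]).as_matrix()
x,y,z,yaw=map(float,sys.argv[1:5])
cur=np.degrees(np.arctan2(R[1,1],R[0,1])); dy=(yaw-cur+90)%180-90
d=np.array([x,y,z])-s["tcp_pos"]
print("t",round(s["t"],2),"tcp",s["tcp_pos"].round(4),"yaw",cur.round(2),"tilt",R[:,2].round(3),"q",s["q"].round(2),"F",s["contact_force"].round(2),"M",s["ft_torque"].round(2),"open",round(s["opening"],4),"ff",round(s["finger_force"],1))
print("rz",round(-np.radians(dy),4),"d now-axes",(R.T@d).round(4),"d after turn",((R@Ro.from_rotvec([0,0,-np.radians(dy)]).as_matrix()).T@d).round(4))
E
echo '{"plan":[[0,0,0,-0.229,-0.2115,0,0.06],[0,0,0,-0.229,-0.2115,0,0.06],[0,0,0,-0.229,-0.2115,0,0.06],[0,0,0,-0.229,-0.2115,0,0.06],[0,0,0,-0.229,-0.2115,0,0.06],[0,0,0,-0.229,-0.2115,0,0.06],[0,0,0,-0.229,-0.2115,0,0.06],[0,0,0,-0.229,-0.2115,0,0.06],[0,0,0,-0.229,-0.2115,0,0.06],[0,0,0,-0.229,-0.2115,0,0.06]]}' > next.json && python3 -m pendant next.json 60
python3 go.py .4893 -.0428 .10 95.7
```

```text
t: 1.35
tcp_pos: [0.4894, -0.0447, 0.2532]
orientation: [0.71, 3.06, 0.0]
contact_force: [1.4, 0.3, 0.6]
opening: 0.0602
finger_force: 0.0
t 1.35 tcp [ 0.4894 -0.0447  0.2532] yaw 63.87 tilt [ 0.  0. -1.] q [-0.09  0.11 -0.3   1.16  0.    0.36] F [1.38 0.34 0.6 ] M [ 0.07 -0.05 -0.04] open 0.0602 ff 0.0
rz -0.5555 d now-axes [0.0009 0.0016 0.1532] d after turn [-1.000e-04  1.900e-03  1.532e-01]
```

To row units: 0.05 m / 0.2 = 0.25, 0.04 m / 0.2 = 0.2, -0.1852 rad / 1.5708 = -0.1179.

```bash
echo '{"plan":[[0,0,-0.1179,0,0.0095,0.15,0.06],[0,0,-0.1179,0,0,0.15,0.06],[0,0,-0.1178,0,0,0.2,0.06],[0,0,0,0,0,0.25,0.06],[0,0,0,0,0,0,0.06]]}' > next.json && python3 -m pendant next.json
python3 go.py .4893 -.0428 .053 95.7
python3 - <<'E'
from h import *
s=optics.snapshot("scene");o=s["pixels"][150:290,240:480]
cv2.imwrite("pics/g1.png",cv2.resize(o,None,fx=3,fy=3,interpolation=cv2.INTER_CUBIC)[:,:,::-1])
E
```

```text
t: 1.98
tcp_pos: [0.4862, -0.0407, 0.1001]
orientation: [0.156, -3.13, -0.002]
contact_force: [-0.7, -0.2, 0.7]
opening: 0.0603
finger_force: 0.0
t 1.98 tcp [ 0.4862 -0.0407  0.1001] yaw 95.7 tilt [-0.008  0.001 -1.   ] q [-0.08  0.23 -0.53  0.82 -0.   -0.18] F [-0.69 -0.21  0.7 ] M [ 0.02  0.04 -0.01] open 0.0603 ff 0.0
rz 0.0 d now-axes [-0.0032 -0.0025  0.0471] d after turn [-0.0032 -0.0025  0.0471]
```

View pics/g1.png

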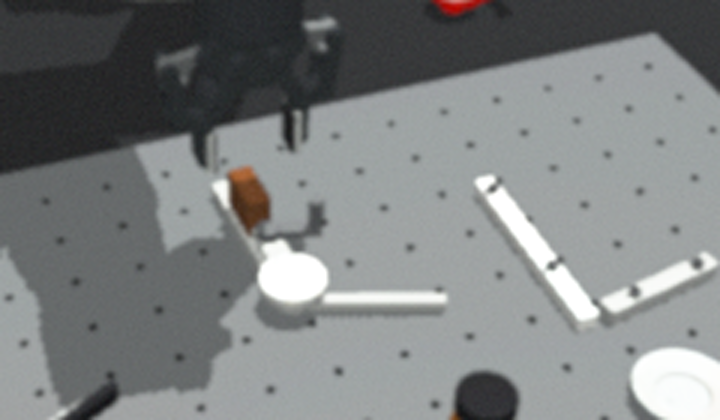

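To row units: 0.02 m / 0.2 = 0.1.

```bash
echo '{"plan":[[0,0,0,0,0,0.1,0.06],[0,0,0,0,0,0.1,0.06],[0,0,0,0,0,0,0.06],[0,0,0,0,0,0,0.06]]}' > next.json && python3 -m pendant next.json
python3 go.py .4893 -.0428 .053 95.7
```

```text
t: 2.52
tcp_pos: [0.4914, -0.0411, 0.0652]
orientation: [-0.156, 3.135, -0.001]
contact_force: [0.6, 1.1, 0.6]
opening: 0.0601
finger_force: 0.0
t 2.52 tcp [ 0.4914 -0.0411  0.0652] yaw 95.71 tilt [ 0.002 -0.    -1.   ] q [-0.08  0.28 -0.57  0.73  0.   -0.18] F [0.58 1.06 0.65] M [-0.04 -0.03 -0.01] open 0.0601 ff 0.0
rz 0.0002 d now-axes [ 0.0023 -0.0015  0.0122] d after turn [ 0.0023 -0.0015  0.0122]
```

To row units: 0.012 m / 0.2 = 0.06, -0.0015 m / 0.2 = -0.0075.

```bash
echo '{"plan":[[0,0,0,0.01,-0.0075,0.06,0.06],[0,0,0,0,0,0,0.06],[0,0,0,0,0,0,0.015],[0,0,0,0,0,0,0.015],[0,0,0,0,0,0,0.015],[0,0,0,0,0,0,0.015],[0,0,0,0,0,0,0.015]]}' > next.json && python3 -m pendant next.json 50
python3 go.py .4893 -.0428 .053 95.7
```

```text
t: 3.4
tcp_pos: [0.4884, -0.0428, 0.0516]
orientation: [-0.157, 3.137, -0.001]
contact_force: [-1.2, -1.2, 4.1]
opening: 0.0193
finger_force: 49.8
t 3.4 tcp [ 0.4884 -0.0428  0.0516] yaw 95.71 tilt [ 0. -0. -1.] q [-0.09  0.29 -0.59  0.69 -0.   -0.19] F [-1.2  -1.23  4.08] M [-0.22  0.21  0.07] open 0.0193 ff 49.8
rz 0.0002 d now-axes [-0.0009 -0.0001 -0.0014] d after turn [-0.0009 -0.0001 -0.0014]
```

To row units: -0.018 m / 0.2 = -0.09, -0.015 m / 0.2 = -0.075, 0.038 rad / 1.5708 = 0.0242.

```bash
echo '{"plan":[[0,0,0,0,0,-0.075,0.015],[0,0,0,0,0,-0.09,0.015],[0,0,0.0242,0,0,0,0.015],[0,0,0,0,0,0,0.015],[0,0,0,0,0,0,0.015]]}' > next.json && python3 -m pendant next.json
python3 go.py .4763 .174 .084 93.5
```

```text
t: 4.03
tcp_pos: [0.4874, -0.0425, 0.0839]
orientation: [0.098, -3.139, -0.0]
contact_force: [0.3, -0.2, -6.8]
opening: 0.0192
finger_force: 49.7
t 4.03 tcp [ 0.4874 -0.0425  0.0839] yaw 93.57 tilt [-0.001  0.    -1.   ] q [-0.09  0.25 -0.55  0.77  0.   -0.15] F [ 0.29 -0.24 -6.83] M [-0.03  0.23 -0.03] open 0.0192 ff 49.7
rz 0.0012 d now-axes [-0.0024  0.2168  0.    ] d after turn [-0.0022  0.2168  0.    ]
```

To row units: 0.05 m / 0.2 = 0.25, 0.04 m / 0.2 = 0.2.

```bash
echo '{"plan":[[0,0,0,-0.002,0.2,0,0.015],[0,0,0,-0.0025,0.25,0,0.015],[0,0,0,-0.0025,0.25,0,0.015],[0,0,0,-0.0025,0.25,0,0.015],[0,0,0,-0.0025,0.134,0,0.015],[0,0,0,0,0,0,0.015],[0,0,0,0,0,0,0.015],[0,0,0,0,0,0,0.015]]}' > next.json && python3 -m pendant next.json
python3 go.py .4763 .174 .052 93.5
python3 - <<'E'
from h import *
import pickle
d={n:optics.snapshot(n) for n in("scene","top")};pickle.dump(d,open("s1.pkl","wb"))
a=ortho(d["top"],.057,.42,.72,.12,.32,.0005);b=d["scene"]["pixels"][160:300,350:510]
b=cv2.resize(b,(320,280),interpolation=cv2.INTER_CUBIC)
c=np.zeros((600,720,3),np.uint8);c[:600,:400]=a;c[:280,400:720]=b
cv2.imwrite("pics/c1.png",c[:,:,::-1])
E
```

```text
t: 5.03
tcp_pos: [0.4769, 0.1729, 0.0841]
orientation: [0.095, -3.139, 0.001]
contact_force: [-0.1, -0.2, -7.9]
opening: 0.0189
finger_force: 50.9
t 5.03 tcp [0.4769 0.1729 0.0841] yaw 93.47 tilt [-0.001 -0.    -1.   ] q [ 0.35  0.28 -0.51  0.78 -0.    0.29] F [-0.15 -0.18 -7.89] M [-0.08  0.22  0.01] open 0.0189 ff 50.9
rz -0.0005 d now-axes [0.0005 0.0011 0.0321] d after turn [0.0005 0.0011 0.0321]
```

View pics/c1.png

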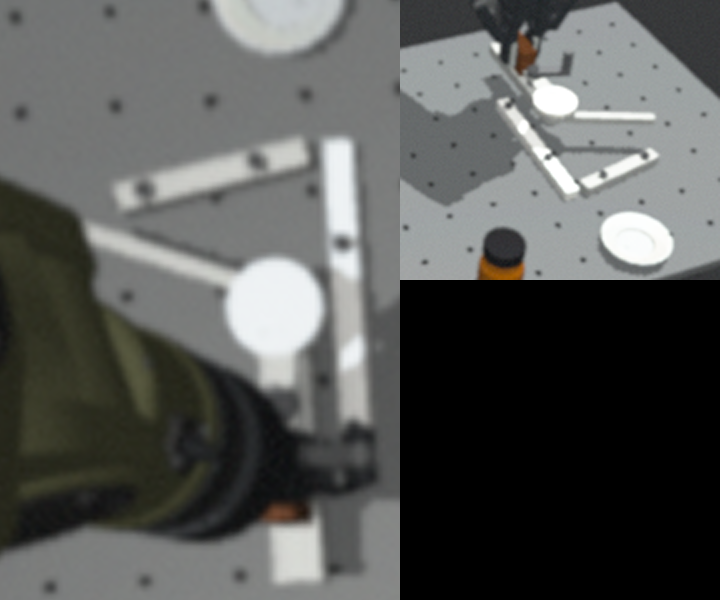

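To row units: 0.015 m / 0.2 = 0.075, 0.01 m / 0.2 = 0.05.

```bash
echo '{"plan":[[0,0,0,0,0.005,0.075,0.015],[0,0,0,0,0,0.05,0.015],[0,0,0,0,0,0.02,0.015],[0,0,0,0,0,0.005,0.015],[0,0,0,0,0,0,0.015],[0,0,0,0,0,0.005,0.015],[0,0,0,0,0,0,0.015],[0,0,0,0,0,0,0.015]]}' > next.json && python3 -m pendant next.json
python3 go.py .4763 .174 .052 93.5
```

```text
t: 6.12
tcp_pos: [0.4772, 0.1749, 0.0535]
orientation: [-0.097, 3.14, 0.0]
contact_force: [0.6, -0.5, -7.4]
opening: 0.0192
finger_force: 50.8
t 6.12 tcp [0.4772 0.1749 0.0535] yaw 93.54 tilt [ 0.  0. -1.] q [ 0.35  0.32 -0.54  0.71 -0.    0.29] F [ 0.57 -0.47 -7.4 ] M [-0.02  0.2  -0.01] open 0.0192 ff 50.8
rz 0.0006 d now-axes [ 0.001  -0.0008  0.0015] d after turn [ 0.001  -0.0008  0.0015]
```

```bash
echo '{"plan":[[0,0,0,0,0,0.005,0.015],[0,0,0,0,0,0,0.015],[0,0,0,0,0,0,0.015]]}' > next.json && python3 -m pendant next.json; echo '{"plan":[[0,0,0,0,0,0.0035,0.015],[0,0,0,0,0,0,0.015],[0,0,0,0,0,0,0.015]]}' > next.json && python3 -m pendant next.json
```

```text
t: 6.5
tcp_pos: [0.4771, 0.1749, 0.0523]
orientation: [0.097, -3.14, 0.0]
contact_force: [-1.3, -0.3, -7.2]
opening: 0.0188
finger_force: 50.8
t: 6.88
tcp_pos: [0.4772, 0.1749, 0.0517]
orientation: [-0.097, 3.14, 0.0]
contact_force: [-1.4, -1.2, -5.6]
opening: 0.0195
finger_force: 51.2
```

To row units: -0.002 m / 0.2 = -0.01, 0.0003 m / 0.2 = 0.0015.

```bash
echo '{"plan":[[0,0,0,0,-0.01,0.0015,0.015],[0,0,0,0,-0.01,0,0.015],[0,0,0,0,0,0,0.015],[0,0,0,0,0,0,0.015]]}' > next.json && python3 -m pendant next.json; echo '{"plan":[[0,0,0,0,-0.005,0,0.015],[0,0,0,0,0,0,0.015],[0,0,0,0,0,0,0.015]]}' > next.json && python3 -m pendant next.json;python3 go.py .4763 .174 .052 93.5
```

```text
t: 7.38
tcp_pos: [0.4779, 0.171, 0.0516]
orientation: [-0.097, 3.139, 0.0]
contact_force: [0.2, 0.9, -3.0]
opening: 0.0192
finger_force: 51.4
t: 7.75
tcp_pos: [0.4778, 0.1703, 0.0516]
orientation: [-0.097, 3.139, 0.001]
contact_force: [-0.2, 4.2, -1.8]
opening: 0.0192
finger_force: 51.7
t 7.75 tcp [0.4778 0.1703 0.0516] yaw 93.54 tilt [ 0.001  0.001 -1.   ] q [ 0.34  0.32 -0.55  0.71  0.    0.28] F [-0.18  4.16 -1.78] M [ 0.75 -0.1   0.1 ] open 0.0192 ff 51.7
rz 0.0007 d now-axes [ 0.0013  0.0038 -0.0004] d after turn [ 0.0013  0.0038 -0.0004]
```

To row units: -0.001 m / 0.2 = -0.005.

```bash
echo '{"plan":[[0,0,0,0,-0.005,0,0.015],[0,0,0,0,0,0,0.015],[0,0,0,0,0,0,0.015]]}' > next.json && python3 -m pendant next.json;python3 go.py .4763 .174 .052 93.5
```

```text
t: 8.12
tcp_pos: [0.4778, 0.1693, 0.0516]
orientation: [-0.097, 3.14, 0.001]
contact_force: [0.8, 4.9, 0.8]
opening: 0.0194
finger_force: 52.0
t 8.12 tcp [0.4778 0.1693 0.0516] yaw 93.54 tilt [ 0.001  0.001 -1.   ] q [ 0.34  0.32 -0.55  0.71  0.    0.28] F [0.83 4.92 0.85] M [ 1.13 -0.03  0.15] open 0.0194 ff 52.0
rz 0.0008 d now-axes [ 0.0012  0.0048 -0.0004] d after turn [ 0.0012  0.0048 -0.0004]
```

To row units: -0.001 m / 0.2 = -0.005, -0.0004 m / 0.2 = -0.002.

```bash
echo '{"plan":[[0,0,0,0,-0.005,-0.002,0.015],[0,0,0,0,0,0,0.015],[0,0,0,0,0,0,0.015]]}' > next.json && python3 -m pendant next.json; python3 go.py .4763 .174 .052 93.5|head -1;echo '{"plan":[[0,0,0,0,-0.005,0,0.015],[0,0,0,0,0,0,0.015],[0,0,0,0,0,0,0.015]]}' > next.json && python3 -m pendant next.json;python3 go.py .4763 .174 .052 93.5|head -1
```

```text
t: 8.5
tcp_pos: [0.4774, 0.1674, 0.0516]
orientation: [0.096, -3.14, 0.001]
contact_force: [0.9, 1.2, -1.2]
opening: 0.0191
finger_force: 51.8
t 8.5 tcp [0.4774 0.1674 0.0516] yaw 93.52 tilt [-0.    -0.001 -1.   ] q [ 0.34  0.32 -0.55  0.71 -0.    0.28] F [ 0.89  1.22 -1.18] M [ 0.45 -0.1   0.09] open 0.0191 ff 51.8
t: 8.88
tcp_pos: [0.4774, 0.1669, 0.0516]
orientation: [0.097, -3.14, -0.0]
contact_force: [-0.8, 4.4, -3.3]
opening: 0.0192
finger_force: 51.6
t 8.88 tcp [0.4774 0.1669 0.0516] yaw 93.54 tilt [-0.  0. -1.] q [ 0.34  0.32 -0.55  0.71  0.    0.27] F [-0.76  4.41 -3.3 ] M [ 0.89 -0.1   0.1 ] open 0.0192 ff 51.6
```

To row units: -0.001 m / 0.2 = -0.005, -0.0003 m / 0.2 = -0.0015.

```bash
for i in 1 ; do echo '{"plan":[[0,0,0,0,-0.005,-0.0015,0.015],[0,0,0,0,0,0,0.015],[0,0,0,0,0,0,0.015]]}' > next.json && python3 -m pendant next.json >/dev/null; python3 go.py .4763 .174 .052 93.5|head -1;done; echo '{"plan":[[0,0,0,0,-0.005,0,0.015],[0,0,0,0,0,0,0.015],[0,0,0,0,0,0,0.015]]}' > next.json && python3 -m pendant next.json>/dev/null;python3 go.py .4763 .174 .052 93.5|head -1
```

```text
t 9.25 tcp [0.4774 0.1668 0.0516] yaw 93.56 tilt [-0.001  0.002 -1.   ] q [ 0.33  0.32 -0.55  0.71  0.    0.27] F [ 0.7   6.69 -6.95] M [ 1.61 -0.2   0.08] open 0.0194 ff 51.0
t 9.62 tcp [0.4774 0.1667 0.0517] yaw 93.6 tilt [-0.001  0.004 -1.   ] q [ 0.33  0.31 -0.55  0.71  0.    0.27] F [-0.16  9.73 -6.39] M [ 2.24 -0.12  0.06] open 0.019 ff 50.8
```

To row units: -0.01 m / 0.2 = -0.05, -0.005 m / 0.2 = -0.025.

```bash
echo '{"plan":[[0,0,0,0,0.009,0.002,0.015],[0,0,0,-0.025,0,0,0.015],[0,0,0,-0.05,0,0,0.015],[0,0,0,-0.05,0,0,0.015],[0,0,0,0,0,0,0.015],[0,0,0,0,0,0,0.015]]}' > next.json && python3 -m pendant next.json;python3 go.py .4763 .174 .052 93.5|head -1;
```

```text
t: 10.38
tcp_pos: [0.4977, 0.1681, 0.0514]
orientation: [0.097, -3.131, -0.001]
contact_force: [-14.5, 5.0, 14.3]
opening: 0.0194
finger_force: 54.3
t 10.38 tcp [0.4977 0.1681 0.0514] yaw 93.56 tilt [-0.009  0.001 -1.   ] q [ 0.32  0.35 -0.49  0.73  0.    0.26] F [-14.46   5.04  14.26] M [ 0.8   3.   -0.02] open 0.0194 ff 54.3
```

To row units: -0.001 m / 0.2 = -0.005.

```bash
echo '{"plan":[[0,0,0,0,0,-0.005,0.015],[0,0,0,0,0,0,0.015],[0,0,0,0,0,0,0.015]]}' > next.json && python3 -m pendant next.json>/dev/null;python3 go.py .4763 .174 .052 93.5|head -1;
```

```text
t 10.75 tcp [0.4983 0.1681 0.0515] yaw 93.56 tilt [-0.008  0.    -1.   ] q [ 0.32  0.35 -0.49  0.73  0.    0.26] F [-9.56  5.21  2.28] M [ 1.09  2.01 -0.06] open 0.0192 ff 52.5
```

To row units: -0.0006 m / 0.2 = -0.003, 0.0005 m / 0.2 = 0.0025.

```bash
echo '{"plan":[[0,0,0,0,0.0025,-0.003,0.015],[0,0,0,0,0,0,0.015],[0,0,0,0,0,0,0.015]]}' > next.json && python3 -m pendant next.json>/dev/null;python3 go.py .4763 .174 .052 93.5|head -1;echo '{"plan":[[0,0,0,-0.015,0,0,0.015],[0,0,0,-0.015,0,0,0.015],[0,0,0,0,0,0,0.015],[0,0,0,0,0,0,0.015]]}' > next.json && python3 -m pendant next.json>/dev/null;python3 go.py .4763 .174 .052 93.5|head -1;
```

```text
t 11.12 tcp [0.4995 0.1683 0.0516] yaw 93.54 tilt [-0.006 -0.001 -1.   ] q [ 0.32  0.35 -0.49  0.73  0.    0.26] F [-3.51  4.61 -6.13] M [ 0.95  0.99 -0.  ] open 0.0193 ff 51.1
t 11.62 tcp [0.5057 0.1687 0.0516] yaw 93.53 tilt [-0.006 -0.001 -1.   ] q [ 0.32  0.36 -0.48  0.74  0.    0.26] F [-3.45  4.55 -7.28] M [ 0.98  0.85 -0.06] open 0.0192 ff 51.1
```

To row units: -0.005 m / 0.2 = -0.025, 0.0005 m / 0.2 = 0.0025.

```bash
echo '{"plan":[[0,0,0,-0.025,0.0025,0.001,0.015],[0,0,0,-0.025,0,0,0.015],[0,0,0,-0.025,0,0,0.015],[0,0,0,0,0,0,0.015],[0,0,0,0,0,0,0.015]]}' > next.json && python3 -m pendant next.json>/dev/null;python3 go.py .4763 .174 .052 93.5|head -1;
```

```text
t 12.25 tcp [0.5235 0.1699 0.0527] yaw 93.52 tilt [-0.    -0.001 -1.   ] q [ 0.31  0.38 -0.44  0.75 -0.    0.25] F [-0.53  0.23 -7.52] M [-0.    0.35  0.04] open 0.0186 ff 51.0
```

To row units: 0.0013 m / 0.2 = 0.0065, -0.001 m / 0.2 = -0.005.

```bash
echo '{"plan":[[0,0,0,0,-0.005,0.0065,0.015],[0,0,0,0,0,0,0.015],[0,0,0,0,0,0,0.015]]}' > next.json && python3 -m pendant next.json>/dev/null;python3 go.py .4763 .174 .052 93.5|head -1; echo '{"plan":[[0,0,0,-0.02,-0.003,0,0.015],[0,0,0,-0.02,0,0,0.015],[0,0,0,0,0,0,0.015],[0,0,0,0,0,0,0.015]]}' > next.json && python3 -m pendant next.json>/dev/null;python3 go.py .4763 .174 .052 93.5|head -1
```

```text
t 12.62 tcp [0.5238 0.1698 0.0519] yaw 93.54 tilt [ 0.001  0.001 -1.   ] q [ 0.31  0.39 -0.44  0.74  0.    0.25] F [-0.97  2.46 -7.48] M [ 0.7   0.22 -0.05] open 0.0192 ff 51.2
t 13.12 tcp [0.5292 0.17   0.0515] yaw 93.56 tilt [-0.004  0.002 -1.   ] q [ 0.31  0.4  -0.42  0.75  0.    0.25] F [-7.16  5.21 -1.28] M [ 1.09  1.87 -0.2 ] open 0.0192 ff 52.0
```

To row units: -0.003 m / 0.2 = -0.015, -0.0003 m / 0.2 = -0.0015.

```bash
echo '{"plan":[[0,0,0,-0.015,0.0025,-0.0015,0.015],[0,0,0,-0.015,0,0,0.015],[0,0,0,0,0,0,0.015],[0,0,0,0,0,0,0.015]]}' > next.json && python3 -m pendant next.json>/dev/null;python3 go.py .4763 .174 .052 93.5|head -1; echo '{"plan":[[0,0,0,-0.015,0,0,0.015],[0,0,0,0,0,0,0.015],[0,0,0,0,0,0,0.015]]}' > next.json && python3 -m pendant next.json>/dev/null;python3 go.py .4763 .174 .052 93.5|head -1
```

```text
t 13.62 tcp [0.5366 0.1705 0.0516] yaw 93.54 tilt [-0.002  0.001 -1.   ] q [ 0.31  0.41 -0.41  0.76  0.    0.25] F [-2.62  4.05 -7.47] M [ 0.91  0.88 -0.16] open 0.0192 ff 51.2
t 14.0 tcp [0.5395 0.1707 0.0516] yaw 93.54 tilt [-0.002  0.001 -1.   ] q [ 0.31  0.41 -0.4   0.76  0.    0.24] F [-3.77  3.82 -7.61] M [ 0.9   0.91 -0.18] open 0.0196 ff 51.2
```

Sliding smoothly on the ledge; approach home in small steps.

To row units: -0.003 m / 0.2 = -0.015, 0.0001 m / 0.2 = 0.0005.

```bash
echo '{"plan":[[0,0,0,-0.015,0,0.0005,0.015],[0,0,0,0,0,0,0.015],[0,0,0,0,0,0,0.015]]}' > next.json && python3 -m pendant next.json>/dev/null;python3 go.py .4763 .174 .052 93.5|head -1; echo '{"plan":[[0,0,0,-0.01,0,0.0005,0.015],[0,0,0,0,0,0,0.015],[0,0,0,0,0,0,0.015]]}' > next.json && python3 -m pendant next.json>/dev/null;python3 go.py .4763 .174 .052 93.5|head -1;echo '{"plan":[[0,0,0,-0.0075,0,0,0.015],[0,0,0,0,0,0,0.015],[0,0,0,0,0,0,0.015]]}' > next.json && python3 -m pendant next.json>/dev/null;python3 go.py .4763 .174 .052 93.5|head -1
```

```text
t 14.38 tcp [0.5423 0.1709 0.0516] yaw 93.55 tilt [-0.002  0.001 -1.   ] q [ 0.3   0.42 -0.39  0.76  0.    0.24] F [-5.01  4.36 -5.3 ] M [ 0.79  1.15 -0.19] open 0.0195 ff 51.3
t 14.75 tcp [0.5439 0.171  0.0515] yaw 93.55 tilt [-0.003  0.001 -1.   ] q [ 0.3   0.42 -0.39  0.76  0.    0.24] F [-6.23  3.14 -3.48] M [ 0.86  1.41 -0.18] open 0.0189 ff 51.5
t 15.12 tcp [0.5454 0.1711 0.0515] yaw 93.55 tilt [-0.003  0.001 -1.   ] q [ 0.3   0.42 -0.39  0.77  0.    0.24] F [-3.89  4.24 -4.24] M [ 0.85  1.45 -0.14] open 0.0191 ff 51.5
```

The manual's scale: shifts go in shares of 0.2 m and turns go in shares of pi/2 rad. Converting my numbers, -0.0015 m / 0.2 = -0.0075, -0.0001 m / 0.2 = -0.0005.

```bash
echo '{"plan":[[0,0,0,-0.0075,0,-0.0005,0.015],[0,0,0,0,0,0,0.015],[0,0,0,0,0,0,0.015]]}' > next.json && python3 -m pendant next.json>/dev/null;python3 go.py .4763 .174 .052 93.5|head -1; echo '{"plan":[[0,0,0,-0.0075,0,0,0.015],[0,0,0,0,0,0,0.015],[0,0,0,0,0,0,0.015]]}' > next.json && python3 -m pendant next.json>/dev/null;python3 go.py .4763 .174 .052 93.5|head -1;python3 - <<'E'
from h import *
import pickle
d={n:optics.snapshot(n) for n in("scene","top")};pickle.dump(d,open("s2.pkl","wb"))
a=ortho(d["top"],.025,.56,.68,.12,.28,.0003);b=d["scene"]["pixels"][170:290,370:510]
b=cv2.resize(b,(560,480),interpolation=cv2.INTER_CUBIC)[:400]
a=cv2.resize(a,None,fx=.75,fy=.75)
c=np.zeros((600,600,3),np.uint8);c[:300,:400]=0;h,w=a.shape[:2];c[:h,:w]=a;c[300:600,:560]=b[60:360]
cv2.imwrite("pics/c2.png",c[:,:,::-1])
E
```

```text
t 15.5 tcp [0.5471 0.1712 0.0516] yaw 93.55 tilt [-0.003  0.001 -1.   ] q [ 0.3   0.42 -0.38  0.77  0.    0.24] F [-4.26  4.99 -6.54] M [ 0.79  1.25 -0.15] open 0.0191 ff 51.4
t 15.88 tcp [0.5474 0.1712 0.0515] yaw 93.55 tilt [-0.005  0.001 -1.   ] q [ 0.3   0.43 -0.38  0.77  0.    0.24] F [-8.54  3.67 -1.38] M [ 0.88  1.93 -0.19] open 0.0191 ff 51.8
```

View pics/c2.png

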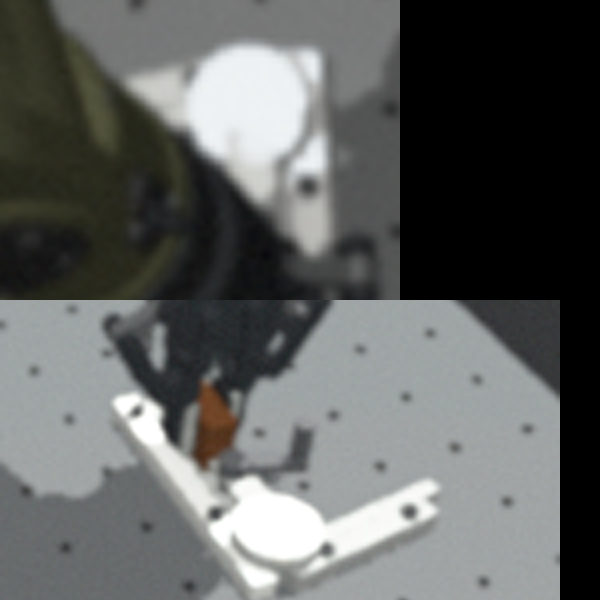

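To row units: -0.001 m / 0.2 = -0.005, -0.0003 m / 0.2 = -0.0015.

```bash
echo '{"plan":[[0,0,0,-0.005,0,-0.0015,0.015],[0,0,0,0,0,0,0.015],[0,0,0,0,0,0,0.015]]}' > next.json && python3 -m pendant next.json>/dev/null;python3 go.py .4763 .174 .052 93.5|head -1
```

```text
t 16.35 tcp [0.5474 0.1712 0.0515] yaw 93.56 tilt [-0.006  0.001 -1.   ] q [ 0.3   0.43 -0.38  0.77  0.    0.24] F [-10.08   3.76  -0.61] M [ 0.85  2.23 -0.2 ] open 0.0192 ff 51.8
```

To row units: 0.0012 m / 0.2 = 0.006, 0.0006 m / 0.2 = 0.003.

```bash
echo '{"plan":[[0,0,0,0.006,0.003,0.0005,0.015],[0,0,0,0,0,0,0.015],[0,0,0,0,0,0,0.05],[0,0,0,0,0,0,0.05],[0,0,0,0,0,0,0.05],[0,0,0,0,0,0,0.05]]}' > next.json && python3 -m pendant next.json>/dev/null;python3 go.py .5747 .2319 .11 42.3
```

```text
t 17.1 tcp [0.5503 0.1716 0.0525] yaw 93.52 tilt [ 0.001  0.    -1.   ] q [ 0.3   0.43 -0.38  0.77 -0.    0.24] F [ 0.2   0.93 -1.17] M [0.01 0.01 0.06] open 0.0498 ff 0.0
rz 0.894 d now-axes [-0.0281  0.0587 -0.0575] d after turn [ 0.0282  0.0587 -0.0575]
```

To row units: 0.0587 m / 0.2 = 0.2935, -0.03 m / 0.2 = -0.15, 0.1788 rad / 1.5708 = 0.1138.

```bash
echo '{"plan":[[0,0,0,0,0,-0.1375,0.05],[0,0,0,0,0,-0.15,0.04],[0,0,0.1138,-0.1405,0.2935,0,0],[0,0,0.1138,0,0,0,0],[0,0,0.1138,0,0,0,0],[0,0,0.1138,0,0,0,0],[0,0,0.1138,0,0,0,0],[0,0,0,0,0,0,0],[0,0,0,0,0,0,0]]}' > next.json && python3 -m pendant next.json 30 >/dev/null;python3 go.py .5747 .2319 .077 42.3
python3 - <<'E'
from h import *
s=optics.snapshot("scene")
import pickle; pickle.dump(s,open("s3.pkl","wb"))
b=s["pixels"][160:290,360:520]
cv2.imwrite("pics/c3.png",cv2.resize(b,(800,650),interpolation=cv2.INTER_CUBIC)[:600,:,::-1])
E
```

```text
t 18.23 tcp [0.5733 0.2295 0.1096] yaw 42.48 tilt [ 0. -0. -1.] q [ 0.38  0.44 -0.21  0.92 -0.    1.21] F [0.32 0.95 0.03] M [-0.   -0.    0.01] open 0.0 ff 0.0
rz 0.0031 d now-axes [0.0008 0.0026 0.0326] d after turn [0.0008 0.0026 0.0326]
```

View pics/c3.png

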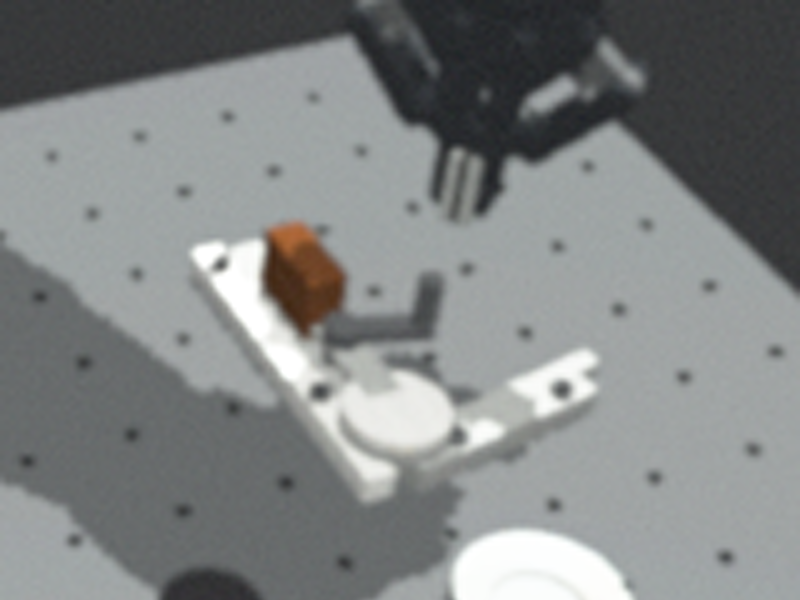

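To row units: 0.02 m / 0.2 = 0.1, 0.0126 m / 0.2 = 0.063.

```bash
python3 - <<'E'
from h import *
import pickle
s=pickle.load(open("s3.pkl","rb"))
print(to_pix(s,[.5892,.2093,.070])[0],to_plane(s,[[446.2,215.2]],.070))
print(to_pix(s,[.5633,.1722+.0,.060]), "block top expected at T0", to_pix(s,[.5484,.1713,.060]))
E
echo '{"plan":[[0,0,0,0.004,0.0125,0.1,0],[0,0,0,0,0,0.063,0],[0,0,0,0,0,0,0],[0,0,0,0,0,0,0]]}' > next.json && python3 -m pendant next.json>/dev/null;python3 go.py .5747 .2319 .077 42.3
```

```text
[444.6586105  214.74058355] [[0.59157551 0.21178189 0.07      ]]
[[423.39804778 214.0863049 ]] block top expected at T0 [[420.14945669 210.1217961 ]]
t 18.77 tcp [0.5746 0.2319 0.0773] yaw 42.33 tilt [ 0.  0. -1.] q [ 0.38  0.47 -0.24  0.86 -0.    1.22] F [ 0.11 -0.19 -0.23] M [-0.02  0.   -0.02] open 0.0001 ff 0.0
rz 0.0006 d now-axes [-0.      0.0001  0.0003] d after turn [-0.      0.0001  0.0003]
```

```bash
sed -i '$a print("F tool",(R.T@s["contact_force"]).round(2))' go.py
echo '{"plan":[[0,0,0,-0.04,0,0,0],[0,0,0,-0.02,0,0,0],[0,0,0,-0.02,0,0,0],[0,0,0,0,0,0,0]]}' > next.json && python3 -m pendant next.json>/dev/null;python3 go.py .5747 .2319 .077 42.3
echo '{"plan":[[0,0,0,-0.02,0,0,0],[0,0,0,-0.02,0,0,0],[0,0,0,0,0,0,0]]}' > next.json && python3 -m pendant next.json>/dev/null;python3 go.py .5747 .2319 .077 42.3
```

```text
t 19.27 tcp [0.5861 0.2212 0.0777] yaw 42.33 tilt [ 0.001  0.003 -1.   ] q [ 0.36  0.48 -0.22  0.87  0.    1.19] F [0.31 2.64 0.59] M [ 0.8   0.16 -0.02] open 0.0002 ff 1.6
rz 0.0006 d now-axes [ 0.0156 -0.0012  0.0007] d after turn [ 0.0156 -0.0012  0.0007]
F tool [ 1.75  2.01 -0.58]
t 19.65 tcp [0.5909 0.2141 0.0771] yaw 42.31 tilt [ 0.  0. -1.] q [ 0.35  0.48 -0.22  0.87  0.    1.18] F [-0.3   2.77  2.17] M [0.56 0.11 0.06] open -0.0001 ff 1.2
rz 0.0001 d now-axes [ 0.024  -0.      0.0001] d after turn [ 0.024  -0.      0.0001]
F tool [ 2.25  1.64 -2.17]
```

To row units: -0.004 m / 0.2 = -0.02.

```bash
echo '{"plan":[[0,0,0,-0.02,0,0,0],[0,0,0,-0.02,0,0,0],[0,0,0,-0.02,0,0,0],[0,0,0,0,0,0,0]]}' > next.json && python3 -m pendant next.json>/dev/null;python3 go.py .5747 .2319 .077 42.3
echo '{"plan":[[0,0,0,-0.02,0,0,0],[0,0,0,-0.02,0,0,0],[0,0,0,0,0,0,0]]}' > next.json && python3 -m pendant next.json>/dev/null;python3 go.py .5747 .2319 .077 42.3
```

```text
t 20.15 tcp [0.599  0.2045 0.0769] yaw 42.27 tilt [ 0.    -0.001 -1.   ] q [ 0.33  0.49 -0.2   0.87 -0.    1.16] F [0.1  1.82 0.01] M [0.3  0.02 0.04] open 0.0002 ff 0.6
rz -0.0005 d now-axes [ 0.0366  0.0004 -0.0002] d after turn [ 0.0366  0.0005 -0.0002]
F tool [ 1.28  1.3  -0.02]
t 20.52 tcp [0.6041 0.1986 0.0768] yaw 42.28 tilt [-0.    -0.001 -1.   ] q [ 0.32  0.5  -0.2   0.88 -0.    1.15] F [-1.43  0.83 -0.6 ] M [0.22 0.24 0.02] open 0.0 ff 0.6
rz -0.0004 d now-axes [ 0.0444  0.0007 -0.0002] d after turn [ 0.0444  0.0007 -0.0002]
F tool [ 1.58 -0.5   0.6 ]
```

To row units: -0.003 m / 0.2 = -0.015.

```bash
echo '{"plan":[[0,0,0,-0.015,0,0,0],[0,0,0,-0.015,0,0,0],[0,0,0,0,0,0,0]]}' > next.json && python3 -m pendant next.json>/dev/null;python3 go.py .5747 .2319 .077 42.3
echo '{"plan":[[0,0,0,-0.015,0,0,0],[0,0,0,0,0,0,0],[0,0,0,0,0,0,0]]}' > next.json && python3 -m pendant next.json>/dev/null;python3 go.py .5747 .2319 .077 42.3
echo '{"plan":[[0,0,0,-0.0075,0,0,0],[0,0,0,0,0,0,0],[0,0,0,0,0,0,0]]}' > next.json && python3 -m pendant next.json>/dev/null;python3 go.py .5747 .2319 .077 42.3
```

```text
t 20.9 tcp [0.6076 0.1944 0.0766] yaw 42.3 tilt [-0.001 -0.001 -1.   ] q [ 0.31  0.5  -0.19  0.88 -0.    1.14] F [-4.05  0.61 -1.12] M [ 0.23  0.67 -0.09] open -0.0003 ff 1.5
rz -0.0 d now-axes [ 0.0499  0.0008 -0.0004] d after turn [ 0.0499  0.0009 -0.0004]
F tool [ 3.18 -2.58  1.13]
t 21.27 tcp [0.6099 0.1926 0.0767] yaw 42.32 tilt [-0.001 -0.    -1.   ] q [ 0.31  0.5  -0.19  0.88  0.    1.14] F [-3.95  0.79 -1.33] M [0.31 0.97 0.01] open -0.0001 ff 1.9
rz 0.0003 d now-axes [ 0.0527  0.0004 -0.0002] d after turn [ 0.0527  0.0004 -0.0002]
F tool [ 3.24 -2.38  1.34]
t 21.65 tcp [0.6107 0.1915 0.0768] yaw 42.32 tilt [-0.001 -0.    -1.   ] q [ 0.3   0.5  -0.18  0.88  0.    1.14] F [-5.41  0.37 -1.23] M [ 0.21  1.18 -0.07] open 0.0004 ff 2.2
rz 0.0003 d now-axes [ 0.0541  0.0005 -0.0001] d after turn [ 0.0541  0.0005 -0.0001]
F tool [ 3.91 -3.75  1.23]
```

To row units: -0.0015 m / 0.2 = -0.0075.

```bash
echo '{"plan":[[0,0,0,-0.0075,0,0,0],[0,0,0,0,0,0,0],[0,0,0,0,0,0,0]]}' > next.json && python3 -m pendant next.json>/dev/null;python3 go.py .5747 .2319 .077 42.3
echo '{"plan":[[0,0,0,-0.0075,0,0,0],[0,0,0,0,0,0,0],[0,0,0,0,0,0,0]]}' > next.json && python3 -m pendant next.json>/dev/null;python3 go.py .5747 .2319 .077 42.3
```

```text
t 22.02 tcp [0.6113 0.1904 0.0768] yaw 42.32 tilt [-0.002 -0.    -1.   ] q [ 0.3   0.51 -0.18  0.88  0.    1.13] F [-5.95  0.51  0.05] M [ 0.21  1.42 -0.06] open 0.0001 ff 2.6
rz 0.0004 d now-axes [ 0.0553  0.0009 -0.0002] d after turn [ 0.0553  0.0008 -0.0002]
F tool [ 4.39 -4.06 -0.04]
t 22.4 tcp [0.612  0.1893 0.0767] yaw 42.33 tilt [-0.002 -0.    -1.   ] q [ 0.3   0.51 -0.18  0.89  0.    1.13] F [-6.92  0.6   0.87] M [ 0.25  1.57 -0.08] open 0.0 ff 2.9
rz 0.0004 d now-axes [ 0.0566  0.0011 -0.0002] d after turn [ 0.0566  0.0011 -0.0002]
F tool [ 5.11 -4.71 -0.86]
```

To row units: -0.0018 m / 0.2 = -0.009, -0.0012 m / 0.2 = -0.006.

```bash
echo '{"plan":[[0,0,0,-0.006,-0.009,0,0],[0,0,0,0,0,0,0],[0,0,0,0,0,0,0]]}' > next.json && python3 -m pendant next.json>/dev/null;python3 go.py .5747 .2319 .077 42.3
echo '{"plan":[[0,0,0,-0.006,-0.005,0,0],[0,0,0,0,0,0,0],[0,0,0,0,0,0,0]]}' > next.json && python3 -m pendant next.json>/dev/null;python3 go.py .5747 .2319 .077 42.3
```

```text
t 22.77 tcp [0.6122 0.1874 0.0768] yaw 42.33 tilt [-0.001  0.    -1.   ] q [ 0.3   0.5  -0.18  0.88  0.    1.13] F [-5.45  1.99 -0.07] M [ 0.34  1.17 -0.06] open -0.0 ff 2.5
rz 0.0005 d now-axes [ 0.0581  0.0022 -0.0001] d after turn [ 0.0581  0.0022 -0.0001]
F tool [ 5.14 -2.69  0.08]
t 23.15 tcp [0.6123 0.1865 0.0769] yaw 42.35 tilt [-0.001  0.002 -1.   ] q [ 0.29  0.5  -0.19  0.88  0.    1.13] F [-4.46  3.14 -0.58] M [ 0.78  1.17 -0.03] open 0.0002 ff 3.2
rz 0.0008 d now-axes [0.0589 0.0028 0.    ] d after turn [0.0589 0.0027 0.    ]
F tool [ 5.32 -1.18  0.59]
```

To row units: -0.001 m / 0.2 = -0.005.

```bash
echo '{"plan":[[0,0,0,-0.005,-0.005,0,0],[0,0,0,0,0,0,0],[0,0,0,0,0,0,0]]}' > next.json && python3 -m pendant next.json>/dev/null;python3 go.py .5747 .2319 .077 42.3
echo '{"plan":[[0,0,0,-0.005,-0.005,0,0],[0,0,0,0,0,0,0],[0,0,0,0,0,0,0]]}' > next.json && python3 -m pendant next.json>/dev/null;python3 go.py .5747 .2319 .077 42.3
```

```text
t 23.52 tcp [0.6123 0.1858 0.0771] yaw 42.37 tilt [-0.001  0.003 -1.   ] q [ 0.29  0.5  -0.19  0.88  0.    1.12] F [-5.76  5.25 -1.1 ] M [ 1.24  1.1  -0.03] open -0.0002 ff 3.9
rz 0.0012 d now-axes [0.0594 0.0033 0.0002] d after turn [0.0594 0.0032 0.0002]
F tool [ 7.76 -0.72  1.12]
t 23.9 tcp [0.6124 0.1849 0.0773] yaw 42.39 tilt [-0.     0.004 -1.   ] q [ 0.29  0.5  -0.19  0.88  0.    1.12] F [-4.77  6.64 -0.47] M [ 1.47  1.17 -0.03] open -0.0001 ff 4.3
rz 0.0015 d now-axes [0.0602 0.0038 0.0005] d after turn [0.0602 0.0037 0.0005]
F tool [8.12 0.96 0.5 ]
```

To row units: -0.001 m / 0.2 = -0.005, -0.0008 m / 0.2 = -0.004.

```bash
echo '{"plan":[[0,0,0,-0.005,-0.004,0,0],[0,0,0,0,0,0,0],[0,0,0,0,0,0,0]]}' > next.json && python3 -m pendant next.json>/dev/null;python3 go.py .5747 .2319 .077 42.3
echo '{"plan":[[0,0,0,0.1,0,0,0],[0,0,0,0.15,0,-0.15,0],[0,0,0,0.25,0,-0.15,0],[0,0,0,0.25,0,0,0],[0,0,0,0,0,0,0]]}' > next.json && python3 -m pendant next.json>/dev/null;python3 go.py .5747 .2319 .077 42.3
python3 - <<'E'
from h import *
import pickle
d={n:optics.snapshot(n) for n in("scene","top")};pickle.dump(d,open("s4.pkl","wb"))
for n in d:
    P=cloud(d[n]); 
    m=(P[...,2]>.055)&(P[...,2]<.085)&(P[...,0]>.5)&(P[...,0]<.68)&(P[...,1]>.13)&(P[...,1]<.24)
    g=d[n]["pixels"].astype(int); w=m&(g[...,0]>g[...,2]+30); k=m&~w
    print(n,"wood",w.sum(),P[w].mean(0).round(4),"other",k.sum()); 
    for p,c in zip(P[k][:40].round(3).tolist(),g[k].tolist()): print(p,c)
E
```

```text
t 24.27 tcp [0.6126 0.1839 0.0775] yaw 42.4 tilt [-0.     0.005 -1.   ] q [ 0.29  0.5  -0.19  0.88  0.    1.12] F [-5.71  7.24  1.18] M [ 1.59  1.31 -0.01] open 0.0003 ff 4.8
rz 0.0017 d now-axes [0.0609 0.0044 0.0007] d after turn [0.061  0.0043 0.0007]
F tool [ 9.2   0.66 -1.14]
t 24.9 tcp [0.5106 0.2952 0.1383] yaw 42.56 tilt [ 0.003  0.001 -1.   ] q [ 0.52  0.36 -0.25  0.96 -0.    1.35] F [ 0.18 -0.01  0.21] M [-0.   -0.03 -0.05] open -0.0001 ff 0.0
rz 0.0046 d now-axes [-0.0899  0.0043  0.0614] d after turn [-0.0899  0.0047  0.0614]
F tool [-0.12  0.13 -0.21]
scene wood 122 [0.5524 0.1716 0.0599] other 57
[0.527, 0.173, 0.061] [138, 130, 126]
[0.527, 0.176, 0.06] [135, 122, 116]
[0.527, 0.178, 0.06] [125, 109, 102]
[0.531, 0.179, 0.063] [122, 107, 98]
[0.53, 0.162, 0.063] [144, 144, 143]
[0.529, 0.165, 0.062] [137, 126, 122]
[0.529, 0.167, 0.061] [125, 108, 102]
[0.528, 0.163, 0.058] [125, 120, 116]
[0.531, 0.162, 0.058] [129, 124, 117]
[0.54, 0.182, 0.06] [115, 99, 91]
[0.534, 0.163, 0.057] [95, 76, 68]
[0.536, 0.162, 0.056] [89, 71, 60]
[0.564, 0.183, 0.061] [105, 87, 75]
[0.5
[... 1730 characters left out ...]
 94]
[0.618, 0.174, 0.07] [69, 70, 70]
[0.619, 0.172, 0.067] [51, 53, 53]
[0.619, 0.171, 0.063] [44, 47, 47]
[0.621, 0.17, 0.057] [59, 60, 59]
[0.618, 0.176, 0.061] [71, 72, 71]
[0.617, 0.174, 0.062] [45, 46, 46]
[0.617, 0.171, 0.062] [37, 38, 39]
[0.616, 0.173, 0.055] [42, 43, 43]
[0.571, 0.17, 0.059] [88, 79, 73]
[0.571, 0.167, 0.058] [88, 81, 74]
[0.569, 0.184, 0.059] [76, 72, 68]
[0.569, 0.181, 0.061] [74, 62, 56]
[0.569, 0.179, 0.061] [75, 58, 51]
[0.569, 0.176, 0.061] [81, 62, 55]
[0.569, 0.174, 0.061] [82, 64, 55]
[0.569, 0.171, 0.061] [83, 65, 55]
[0.569, 0.169, 0.059] [83, 65, 55]
[0.568, 0.167, 0.061] [79, 62, 52]
[0.569, 0.164, 0.06] [77, 66, 61]
[0.566, 0.183, 0.061] [75, 67, 63]
```

```bash
python3 - <<'E'
from meas import *
import pickle
d=pickle.load(open("s4.pkl","rb"))
s=d["top"]; g,h=masks(s)
wood=((h[...,1]>80)&(g[...,0]>g[...,2]+15)).astype(float)
print("wood",blobs(s,wood,.060,(.50,.60,.14,.21)))
dark=np.clip((170-g.max(2))/80,0,1)
o=ortho(s,.070,.600,.645,.155,.200,.0015,src=g.max(2).astype(np.uint8)); print(o[::1,::1])
o=ortho(s,.033,.58,.68,.13,.23,.0005)
ci=cv2.HoughCircles(cv2.cvtColor(o,cv2.COLOR_RGB2GRAY),cv2.HOUGH_GRADIENT,1.5,200,param1=80,param2=10,minRadius=42,maxRadius=56);print([( .68-c[1]*.0005,.23-c[0]*.0005,c[2]*.0005) for c in ci[0]])
E
```

```text
wood [(0.5473, 0.1697, 0.0469, 0.0246, 4.93)]
[[120 122 123 122 120 121 125 127 131 135 141 148 161 177 189 192 191 190
  188 184 182 181 182 183 181 177 171 164 154 149 148]
 [121 123 125 125 125 126 130 134 143 152 166 175 182 192 199 199 194 191
  188 186 185 186 188 189 188 186 181 176 170 166 165]
 [128 133 136 138 138 136 134 138 151 168 186 195 195 194 196 195 190 187
  185 185 184 185 188 189 189 187 184 181 179 176 175]
 [142 149 154 154 153 144 134 134 150 172 191 197 195 192 192 190 187 185
  184 185 185 185 187 189 189 188 186 186 185 184 182]
 [166 171 175 172 165 147 127 125 143 169 189 194 192 188 187 185 184 184
  184 185 185 186 187 188 188 187 187 187 187 186 185]
 [187 192 193 186 173 147 124 121 139 164 183 187 187 186 185 184 184 184
  184 183 184 186 187 188 188 187 187 187 187 186 186]
 [197 200 200 193 178 152 132 131 149 167 180 183 186 186 185 185 185 184
  183 183 184 185 187 188 188 187 187 187 186 186 186]
 [204 205 204 197 182 159 143 145 160 172 180 182 185 186 186 187 186 184
  183 183 183 185 187 187 187 187 187 187 186 186 186]
 [205 205 203 196 184 
[... 2317 characters left out ...]
  82  81  82  82  83  87  97 111 128 147 158 158 141 118
   93  80  74  74  76  74  75  84 106 128 133 128 123]
 [ 80  81  82  82  82  82  81  82  83  84  88  95 108 123 135 140 131 111
   90  80  75  76  76  74  73  78  96 113 115 112 110]
 [ 80  82  82  81  82  83  81  82  84  83  83  85  91 101 111 119 117 102
   86  79  76  76  76  74  72  73  87 104 109 111 114]
 [ 81  82  83  82  82  82  80  81  83  82  82  83  84  89  97 105 105  96
   84  78  76  76  76  74  73  72  83  99 109 116 121]
 [ 82  82  82  82  82  82  81  81  82  82  82  82  81  83  88  95  97  91
   83  78  76  76  75  74  73  73  84  99 114 124 128]]
[(np.float32(0.635375), np.float32(0.180875), np.float32(0.024075001))]
```

To row units: -0.178 rad / 1.5708 = -0.1133.

```bash
python3 go.py .5474 .1712 .138 93.55|sed -n 2p; echo '{"plan":[[0,0,-0.1133,0,0,0,0.06],[0,0,-0.1133,0,0,0,0.06],[0,0,-0.1133,0,0,0,0.06],[0,0,-0.1133,0,0,0,0.06],[0,0,-0.1133,0,0,0,0.06],[0,0,0,0,0,0,0.06]]}' > next.json && python3 -m pendant next.json>/dev/null;python3 go.py .5474 .1712 .10 93.55
```

```text
rz -0.8929 d now-axes [-0.1138 -0.0561 -0.0003] d after turn [-0.0277 -0.1239 -0.0003]
t 25.75 tcp [0.5128 0.2916 0.1368] yaw 93.1 tilt [ 0.001 -0.    -1.   ] q [ 0.52  0.36 -0.25  0.96 -0.    0.46] F [-0.27 -0.49  0.6 ] M [ 0.   -0.02 -0.08] open 0.0601 ff 0.0
rz -0.0079 d now-axes [-0.0281 -0.122   0.0369] d after turn [-0.0271 -0.1223  0.0369]
F tool [ 0.3  -0.48 -0.6 ]
```

To row units: -0.0423 m / 0.2 = -0.2115, -0.04 m / 0.2 = -0.2, -0.0079 rad / 1.5708 = -0.005.

```bash
echo '{"plan":[[0,0,-0.005,-0.0405,-0.2115,0,0.06],[0,0,0,-0.05,-0.2,0,0.06],[0,0,0,-0.05,-0.2,0.09,0.06],[0,0,0,0,0,0.1,0.06],[0,0,0,0,0,0,0.06],[0,0,0,0,0,0,0.06]]}' > next.json && python3 -m pendant next.json>/dev/null;python3 go.py .5474 .1712 .0525 93.55
```

```text
t 26.5 tcp [0.5479 0.1723 0.0995] yaw 93.67 tilt [ 0.001  0.    -1.   ] q [ 0.3   0.37 -0.33  0.86 -0.    0.24] F [-1.1   0.03  0.6 ] M [-0.01 -0.04 -0.01] open 0.0603 ff 0.0
rz 0.0022 d now-axes [ 0.0006 -0.0011  0.047 ] d after turn [ 0.0006 -0.0011  0.047 ]
F tool [ 1.09  0.1  -0.6 ]
```

To row units: 0.02 m / 0.2 = 0.1, 0.006 m / 0.2 = 0.03, 0.002 rad / 1.5708 = 0.0013.

```bash
echo '{"plan":[[0,0,0.0013,0.003,-0.0055,0.1,0.06],[0,0,0,0,0,0.1,0.06],[0,0,0,0,0,0.03,0.06],[0,0,0,0,0,0,0.06],[0,0,0,0,0,0,0.06]]}' > next.json && python3 -m pendant next.json>/dev/null;python3 go.py .5474 .1712 .0525 93.55
```

```text
t 27.12 tcp [0.5477 0.1715 0.054 ] yaw 93.65 tilt [ 0.001  0.    -1.   ] q [ 0.3   0.42 -0.38  0.77 -0.    0.24] F [0.18 0.25 0.38] M [ 0.01  0.03 -0.02] open 0.0598 ff 0.0
rz 0.0017 d now-axes [ 0.0003 -0.0002  0.0015] d after turn [ 0.0003 -0.0002  0.0015]
F tool [-0.19  0.24 -0.38]
```

To row units: 0.001 m / 0.2 = 0.005.

```bash
echo '{"plan":[[0,0,0,0,0,0.005,0.06],[0,0,0,0,0,0,0.015],[0,0,0,0,0,0,0.015],[0,0,0,0,0,0,0.015],[0,0,0,0,0,0,0.015],[0,0,0,0,0,0,0.015],[0,0,0,0,0,0,0.015]]}' > next.json && python3 -m pendant next.json 50 >/dev/null;python3 go.py .5474 .1712 .0525 93.55
echo '{"plan":[[0,0,0,0.015,0.005,-0.005,0.015],[0,0,0,0.015,0.01,-0.015,0.015],[0,0,0,0.015,0,-0.05,0.015],[0,0,0,0,0,-0.06,0.015],[0,0,0,0,0,-0.05,0.015],[0,0,0,0,0,0,0.015],[0,0,0,0,0,0,0.015]]}' > next.json && python3 -m pendant next.json>/dev/null;python3 go.py .5474 .1712 .0525 93.55
```

```text
t 28.0 tcp [0.5471 0.1714 0.0523] yaw 93.66 tilt [ 0.     0.001 -1.   ] q [ 0.3   0.42 -0.38  0.76  0.    0.24] F [-2.07  2.67  5.57] M [0.46 0.31 0.02] open 0.0194 ff 49.5
rz 0.0018 d now-axes [-0.0003 -0.0003 -0.0002] d after turn [-0.0003 -0.0003 -0.0002]
F tool [ 1.9   2.8  -5.57]
t 28.88 tcp [0.5377 0.1734 0.088 ] yaw 93.64 tilt [ 0. -0. -1.] q [ 0.31  0.37 -0.37  0.83 -0.    0.25] F [-0.74  0.09 -6.8 ] M [-0.03  0.19  0.03] open 0.0194 ff 49.4
rz 0.0016 d now-axes [-0.0095 -0.0028  0.0355] d after turn [-0.0095 -0.0028  0.0355]
F tool [0.73 0.13 6.8 ]
```

```bash
python3 go.py .5114 -.2701 .088 93.55|sed -n 2p; python3 - <<'E'
from h import *
import pickle
s=pickle.load(open("s0.pkl","rb"))
for n in s:
    P=cloud(s[n])
    for q in ([.642,-.222,.013],[.648,-.231,.013],[.6555,-.2485,.013],[.655,-.225,.025],[.63,-.24,.012]):
        u,v=to_pix(s[n],q)[0].round().astype(int); print(n,P[v,u].round(4),s[n]["pixels"][v,u])
E
```

```text
rz 0.0016 d now-axes [ 0.0545 -0.441  -0.    ] d after turn [ 0.0538 -0.4411 -0.    ]
scene [ 0.6539 -0.222   0.0254] [78 80 81]
scene [ 0.6591 -0.2308  0.0251] [78 81 81]
scene [ 0.6557 -0.2494  0.0126] [243 245 242]
scene [ 1.2877 -0.2627  0.736 ] [65 66 68]
scene [ 0.6311 -0.2398  0.0119] [157 158 159]
top [ 0.6421 -0.2214  0.0132] [207 209 204]
top [ 0.6467 -0.2315  0.0144] [201 203 199]
top [ 0.6545 -0.2497  0.0127] [173 174 171]
top [ 0.6543 -0.2251  0.0244] [71 72 70]
top [ 0.6286 -0.2383  0.0142] [127 129 127]
```

To row units: -0.055 m / 0.2 = -0.275, -0.045 m / 0.2 = -0.225, 0.0016 rad / 1.5708 = 0.001.

```bash
echo '{"plan":[[0,0,0.001,0.025,-0.175,0,0.015],[0,0,0,0.03,-0.275,0,0.015],[0,0,0,0.03,-0.275,0,0.015],[0,0,0,0.035,-0.275,0,0.015],[0,0,0,0.035,-0.275,0,0.015],[0,0,0,0.035,-0.275,0,0.015],[0,0,0,0.035,-0.275,0,0.015],[0,0,0,0.025,-0.225,0,0.015],[0,0,0,0.02,-0.155,0,0.015],[0,0,0,0,0,0,0.015]]}' > next.json && python3 -m pendant next.json>/dev/null;echo '{"plan":[[0,0,0,0,0,0,0.015],[0,0,0,0,0,0.05,0.015],[0,0,0,0,0,0.05,0.015],[0,0,0,0,0,0,0.015],[0,0,0,0,0,0,0.015]]}' > next.json && python3 -m pendant next.json>/dev/null;python3 go.py .5114 -.2701 .053 93.55
python3 - <<'E'
from h import *
import pickle
d={n:optics.snapshot(n) for n in("scene","top")};pickle.dump(d,open("s5.pkl","wb"))
s=d["top"]
o=ortho(s,.053,.52,.66,-.33,-.20,.0005)
ci=cv2.HoughCircles(cv2.cvtColor(o,cv2.COLOR_RGB2GRAY),cv2.HOUGH_GRADIENT,1.5,200,param1=80,param2=10,minRadius=42,maxRadius=56);print([( .66-c[1]*.0005,-.20-c[0]*.0005,c[2]*.0005) for c in ci[0]])
E
```

```text
t 30.75 tcp [ 0.5113 -0.2697  0.0678] yaw 93.58 tilt [-0.  0. -1.] q [-0.49  0.41 -0.36  0.8  -0.   -0.55] F [ 1.31 -0.15 -6.59] M [-0.07  0.21  0.  ] open 0.0192 ff 50.4
rz 0.0005 d now-axes [-0.0001 -0.0004  0.0148] d after turn [-0.0001 -0.0004  0.0148]
F tool [-1.3  -0.23  6.59]
[(np.float32(0.59887505), np.float32(-0.266375), np.float32(0.025875002))]
```

To row units: 0.008 m / 0.2 = 0.04, 0.002 m / 0.2 = 0.01.

```bash
echo '{"plan":[[0,0,0,0,0.01,0.04,0.015],[0,0,0,0,0,0.02,0.015],[0,0,0,0,0,0,0.015],[0,0,0,0,0,0.0085,0.015],[0,0,0,0,0,0,0.015],[0,0,0,0,0,0,0.015]]}' > next.json && python3 -m pendant next.json>/dev/null;python3 go.py .5114 -.2701 .053 93.55;echo '{"plan":[[0,0,0,0,0,0.005,0.015],[0,0,0,0,0,0,0.015],[0,0,0,0,0,0,0.015]]}' > next.json && python3 -m pendant next.json>/dev/null;python3 go.py .5114 -.2701 .053 93.55
```

```text
t 31.6 tcp [ 0.5112 -0.2681  0.0544] yaw 93.55 tilt [ 0. -0. -1.] q [-0.48  0.42 -0.37  0.77 -0.   -0.54] F [-0.13  0.16 -6.28] M [-0.02  0.22  0.03] open 0.0191 ff 50.5
rz 0.0 d now-axes [-0.0001 -0.002   0.0014] d after turn [-0.0001 -0.002   0.0014]
F tool [0.12 0.17 6.28]
t 31.98 tcp [ 0.5111 -0.268   0.0533] yaw 93.56 tilt [-0. -0. -1.] q [-0.48  0.43 -0.37  0.77 -0.   -0.54] F [ 0.03  0.47 -6.86] M [-0.02  0.18 -0.01] open 0.0192 ff 50.5
rz 0.0001 d now-axes [-0.0001 -0.0021  0.0003] d after turn [-0.0001 -0.0021  0.0003]
F tool [-0.06  0.47  6.86]
```

To row units: -0.003 m / 0.2 = -0.015, -0.002 m / 0.2 = -0.01.

```bash
echo '{"plan":[[0,0,0,0,-0.015,0.0035,0.015],[0,0,0,0,-0.01,0,0.015],[0,0,0,0,0,0,0.015],[0,0,0,0,0,0,0.015]]}' > next.json && python3 -m pendant next.json>/dev/null;python3 go.py .5114 -.2701 .053 93.55|head -1;echo '{"plan":[[0,0,0,0,-0.0075,0,0.015],[0,0,0,0,0,0,0.015],[0,0,0,0,0,0,0.015]]}' > next.json && python3 -m pendant next.json>/dev/null;python3 go.py .5114 -.2701 .053 93.55|head -1;echo '{"plan":[[0,0,0,0,-0.005,0,0.015],[0,0,0,0,0,0,0.015],[0,0,0,0,0,0,0.015]]}' > next.json && python3 -m pendant next.json>/dev/null;python3 go.py .5114 -.2701 .053 93.55|head -1
```

```text
t 32.48 tcp [ 0.5114 -0.2731  0.0526] yaw 93.54 tilt [-0. -0. -1.] q [-0.49  0.43 -0.37  0.77 -0.   -0.55] F [-0.14 -0.28 -6.9 ] M [-0.14  0.2  -0.01] open 0.0194 ff 50.6
t 32.85 tcp [ 0.5115 -0.2745  0.0526] yaw 93.55 tilt [ 0. -0. -1.] q [-0.49  0.43 -0.37  0.77 -0.   -0.55] F [ 0.97  0.3  -6.7 ] M [-0.07  0.22 -0.02] open 0.0192 ff 50.6
t 33.23 tcp [ 0.5115 -0.2749  0.0526] yaw 93.57 tilt [-0.     0.001 -1.   ] q [-0.49  0.43 -0.36  0.77  0.   -0.56] F [-0.37  3.9  -5.39] M [0.81 0.23 0.05] open 0.0191 ff 50.9
```

To row units: -0.004 m / 0.2 = -0.02, -0.0003 m / 0.2 = -0.0015.

```bash
echo '{"plan":[[0,0,0,0,-0.0015,0.0015,0.015],[0,0,0,-0.02,0,0,0.015],[0,0,0,-0.02,0,0,0.015],[0,0,0,0,0,0,0.015],[0,0,0,0,0,0,0.015]]}' > next.json && python3 -m pendant next.json>/dev/null;python3 go.py .5114 -.2701 .053 93.55|head -1;echo '{"plan":[[0,0,0,-0.02,0,0,0.015],[0,0,0,-0.02,0,0,0.015],[0,0,0,0,0,0,0.015]]}' > next.json && python3 -m pendant next.json>/dev/null;python3 go.py .5114 -.2701 .053 93.55|head -1
```

```text
t 33.85 tcp [ 0.5168 -0.2745  0.0524] yaw 93.53 tilt [-0.005  0.001 -1.   ] q [-0.49  0.44 -0.35  0.78 -0.   -0.55] F [-10.18   5.52   4.11] M [1.1  1.76 0.03] open 0.0195 ff 52.2
t 34.23 tcp [ 0.5248 -0.274   0.0524] yaw 93.53 tilt [-0.005  0.001 -1.   ] q [-0.48  0.45 -0.33  0.79 -0.   -0.54] F [-10.61   4.8    4.97] M [1.08 1.75 0.04] open 0.0193 ff 52.2
```

To row units: -0.004 m / 0.2 = -0.02, -0.0007 m / 0.2 = -0.0035.

```bash
echo '{"plan":[[0,0,0,-0.015,0.0015,-0.0035,0.015],[0,0,0,-0.02,0,0,0.015],[0,0,0,0,0,0,0.015],[0,0,0,0,0,0,0.015]]}' > next.json && python3 -m pendant next.json>/dev/null;python3 go.py .5114 -.2701 .053 93.55|head -1;echo '{"plan":[[0,0,0,-0.02,0,0,0.015],[0,0,0,-0.02,0,0,0.015],[0,0,0,0,0,0,0.015]]}' > next.json && python3 -m pendant next.json>/dev/null;python3 go.py .5114 -.2701 .053 93.55|head -1
```

```text
t 34.73 tcp [ 0.5333 -0.2735  0.0527] yaw 93.55 tilt [-0.002  0.001 -1.   ] q [-0.47  0.46 -0.31  0.79 -0.   -0.54] F [-3.18  3.64 -3.97] M [0.81 0.76 0.03] open 0.0193 ff 51.1
t 35.1 tcp [ 0.5412 -0.273   0.0526] yaw 93.55 tilt [-0.003  0.001 -1.   ] q [-0.47  0.47 -0.3   0.8  -0.   -0.53] F [-4.42  4.04 -2.17] M [0.82 0.82 0.01] open 0.0191 ff 51.1
```

```bash
echo '{"plan":[[0,0,0,-0.02,0,-0.001,0.015],[0,0,0,-0.02,0,0,0.015],[0,0,0,0,0,0,0.015]]}' > next.json && python3 -m pendant next.json>/dev/null;python3 go.py .5114 -.2701 .053 93.55|head -1;echo '{"plan":[[0,0,0,-0.015,0,-0.0005,0.015],[0,0,0,-0.015,0,0,0.015],[0,0,0,0,0,0,0.015]]}' > next.json && python3 -m pendant next.json>/dev/null;python3 go.py .5114 -.2701 .053 93.55|head -1;echo '{"plan":[[0,0,0,-0.015,0,-0.0005,0.015],[0,0,0,-0.015,0,0,0.015],[0,0,0,0,0,0,0.015]]}' > next.json && python3 -m pendant next.json>/dev/null;python3 go.py .5114 -.2701 .053 93.55|head -1
```

```text
t 35.48 tcp [ 0.5493 -0.2725  0.0527] yaw 93.55 tilt [-0.002  0.001 -1.   ] q [-0.46  0.49 -0.28  0.81 -0.   -0.52] F [-2.39  3.96 -3.81] M [0.78 0.74 0.  ] open 0.019 ff 51.0
t 35.85 tcp [ 0.5546 -0.2723  0.0527] yaw 93.54 tilt [-0.004  0.001 -1.   ] q [-0.46  0.49 -0.26  0.82 -0.   -0.52] F [-6.35  2.87 -2.79] M [0.79 1.15 0.09] open 0.0197 ff 51.2
t 36.23 tcp [ 0.5607 -0.2718  0.0528] yaw 93.54 tilt [-0.004  0.001 -1.   ] q [-0.45  0.5  -0.25  0.82 -0.   -0.51] F [-4.94  3.28 -3.16] M [0.76 1.14 0.1 ] open 0.0192 ff 51.1
```

To row units: -0.003 m / 0.2 = -0.015.

```bash
echo '{"plan":[[0,0,0,-0.015,0,0,0.015],[0,0,0,-0.015,0,0,0.015],[0,0,0,0,0,0,0.015]]}' > next.json && python3 -m pendant next.json>/dev/null;python3 go.py .5114 -.2701 .053 93.55|head -1;echo '{"plan":[[0,0,0,-0.015,0,0,0.015],[0,0,0,0,0,0,0.015],[0,0,0,0,0,0,0.015]]}' > next.json && python3 -m pendant next.json>/dev/null;python3 go.py .5114 -.2701 .053 93.55|head -1;echo '{"plan":[[0,0,0,-0.01,0,0,0.015],[0,0,0,0,0,0,0.015],[0,0,0,0,0,0,0.015]]}' > next.json && python3 -m pendant next.json>/dev/null;python3 go.py .5114 -.2701 .053 93.55|head -1
```

```text
t 36.6 tcp [ 0.5667 -0.2715  0.0528] yaw 93.54 tilt [-0.004  0.001 -1.   ] q [-0.45  0.51 -0.24  0.83 -0.   -0.51] F [-4.96  2.81 -3.51] M [0.78 1.04 0.08] open 0.0191 ff 51.1
t 36.98 tcp [ 0.5696 -0.2713  0.0528] yaw 93.54 tilt [-0.004  0.001 -1.   ] q [-0.44  0.52 -0.23  0.83 -0.   -0.51] F [-5.27  3.62 -3.97] M [0.7  1.11 0.07] open 0.0197 ff 51.1
t 37.35 tcp [ 0.5715 -0.2712  0.0528] yaw 93.54 tilt [-0.004  0.001 -1.   ] q [-0.44  0.52 -0.22  0.83 -0.   -0.5 ] F [-5.22  3.57 -3.16] M [0.74 1.11 0.05] open 0.0195 ff 51.1
```

```bash
for k in 1; do echo '{"plan":[[0,0,0,-0.0075,0,0,0.015],[0,0,0,0,0,0,0.015],[0,0,0,0,0,0,0.015]]}' > next.json && python3 -m pendant next.json>/dev/null;python3 go.py .5114 -.2701 .053 93.55|head -1;done;echo '{"plan":[[0,0,0,-0.0075,0,0,0.015],[0,0,0,0,0,0,0.015],[0,0,0,0,0,0,0.015]]}' > next.json && python3 -m pendant next.json>/dev/null;python3 go.py .5114 -.2701 .053 93.55|head -1;echo '{"plan":[[0,0,0,-0.005,0,0,0.015],[0,0,0,0,0,0,0.015],[0,0,0,0,0,0,0.015]]}' > next.json && python3 -m pendant next.json>/dev/null;python3 go.py .5114 -.2701 .053 93.55|head -1
```

```text
t 37.73 tcp [ 0.5729 -0.2711  0.0527] yaw 93.54 tilt [-0.004  0.001 -1.   ] q [-0.44  0.52 -0.22  0.83 -0.   -0.5 ] F [-6.5   3.3  -3.03] M [0.72 1.18 0.06] open 0.0191 ff 51.1
t 38.1 tcp [ 0.5743 -0.271   0.0527] yaw 93.54 tilt [-0.004  0.001 -1.   ] q [-0.44  0.52 -0.22  0.84 -0.   -0.5 ] F [-5.35  2.42 -3.05] M [0.73 1.21 0.08] open 0.0192 ff 51.1
t 38.48 tcp [ 0.5753 -0.2709  0.0527] yaw 93.54 tilt [-0.004  0.001 -1.   ] q [-0.44  0.52 -0.22  0.84 -0.   -0.5 ] F [-5.92  3.7  -2.52] M [0.7  1.3  0.08] open 0.0191 ff 51.1
```

To row units: -0.001 m / 0.2 = -0.005.

```bash
echo '{"plan":[[0,0,0,-0.005,0,0,0.015],[0,0,0,0,0,0,0.015],[0,0,0,0,0,0,0.015]]}' > next.json && python3 -m pendant next.json>/dev/null;python3 go.py .5114 -.2701 .053 93.55|head -1;echo '{"plan":[[0,0,0,-0.005,0,0,0.015],[0,0,0,0,0,0,0.015],[0,0,0,0,0,0,0.015]]}' > next.json && python3 -m pendant next.json>/dev/null;python3 go.py .5114 -.2701 .053 93.55|head -1;echo '{"plan":[[0,0,0,-0.005,0,0,0.015],[0,0,0,0,0,0,0.015],[0,0,0,0,0,0,0.015]]}' > next.json && python3 -m pendant next.json>/dev/null;python3 go.py .5114 -.2701 .053 93.55|head -1
```

```text
t 38.85 tcp [ 0.5761 -0.2709  0.0527] yaw 93.53 tilt [-0.004  0.001 -1.   ] q [-0.44  0.52 -0.21  0.84 -0.   -0.5 ] F [-5.96  2.95 -2.05] M [0.73 1.35 0.06] open 0.0191 ff 51.2
t 39.23 tcp [ 0.5761 -0.2709  0.0527] yaw 93.52 tilt [-0.006  0.001 -1.   ] q [-0.44  0.53 -0.21  0.84 -0.   -0.5 ] F [-9.8   2.2   0.63] M [0.74 1.89 0.03] open 0.0195 ff 51.5
t 39.6 tcp [ 0.5762 -0.2709  0.0527] yaw 93.51 tilt [-0.008  0.    -1.   ] q [-0.44  0.53 -0.21  0.84 -0.   -0.5 ] F [-13.38   2.83   2.51] M [0.67 2.39 0.17] open 0.0195 ff 51.8
```

To row units: 0.002 m / 0.2 = 0.01, 0.0004 m / 0.2 = 0.002.

```bash
echo '{"plan":[[0,0,0,0.01,0.002,0,0.015],[0,0,0,0,0,0,0.015],[0,0,0,0,0,0,0.05],[0,0,0,0,0,0,0.05],[0,0,0,0,0,0,0.05],[0,0,0,0,0,0,0.05]]}' > next.json && python3 -m pendant next.json>/dev/null;python3 go.py .5114 -.2701 .053 93.55|head -1
echo '{"plan":[[0,0,0,0,0,-0.1,0.05],[0,0,0,0,0,-0.15,0.05],[0,0,0,0,0,-0.25,0.05],[0,0,0,0.3,0,-0.15,0.05],[0,0,0,0.3,0,0,0.05],[0,0,0,0,0.3,0,0.05],[0,0,0,0,0.3,0,0.05],[0,0,0,0,0.3,0,0.05],[0,0,0,0,0,0,0.05],[0,0,0,0,0,0,0.05]]}' > next.json && python3 -m pendant next.json
python3 - <<'E'
from h import *
import pickle
d={n:optics.snapshot(n) for n in("scene","top")};pickle.dump(d,open("s6.pkl","wb"))
a=ortho(d["top"],.025,.50,.72,-.34,-.12,.0004);b=d["scene"]["pixels"][200:330,190:310]
c=np.zeros((550,800,3),np.uint8);c[:550,:400]=a[:550,100:500];b=cv2.resize(b,(400,433),interpolation=cv2.INTER_CUBIC);c[:433,400:]=b
cv2.imwrite("pics/f.png",c[:,:,::-1])
E
```

```text
t 40.35 tcp [ 0.5789 -0.2712  0.0538] yaw 93.55 tilt [ 0.001 -0.001 -1.   ] q [-0.44  0.52 -0.21  0.83 -0.   -0.5 ] F [ 0.75 -0.1  -0.27] M [-0.02  0.02  0.03] open 0.0501 ff 0.0
t: 41.6
tcp_pos: [0.452, -0.0986, 0.1817]
orientation: [-0.099, 3.139, -0.001]
contact_force: [0.1, -0.2, -0.0]
opening: 0.0503
finger_force: 0.0
```

View pics/f.png

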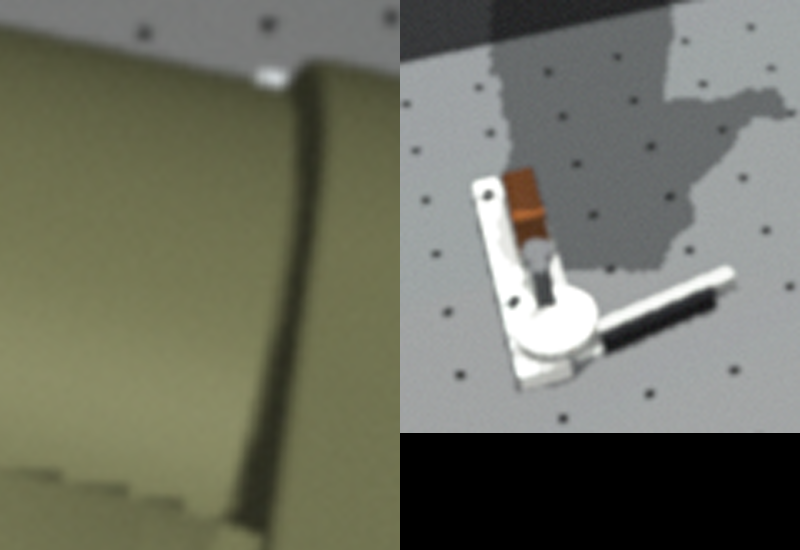

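The scene view shows the bevel home on the stage. Its lever lies along the stock at (540,280), and the blade lies flush on the black fence at about (665,310). I'll check the angle in numbers, then hand in.

```bash
python3 - <<'E'
from meas import *
import pickle
s=pickle.load(open("s6.pkl","rb"))["scene"]
g,h=masks(s); u0=to_pix(s,[.66,-.215,.024])
dark=np.clip((110-g.max(2))/60,0,1)
print("fence",blobs(s,dark,.025,(.62,.70,-.25,-.15),100))
v=g.min(2); print("blade",blobs(s,np.clip((v-190)/40,0,1),.024,(.60,.70,-.235,-.14),60))
E
```

```text
fence [(0.6687, -0.2031, 0.0734, 0.0154, -76.23)]
blade [(0.6509, -0.1949, 0.0832, 0.011, -76.43)]
```

The fence reads -76.2° against -76.1° for the cheek in the same camera, so the angle is copied.

```bash
python3 -c "
from plant import r
print(r.job_done())"
```

```text
the job is handed in; nothing more can be done
None
```

The job is handed in: the bevel was locked at the master corner and now sits home on the stage, let go, and in the camera image the fence reads within about 0.2° of the cheek (-76.2° against -76.1°).

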